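# Rack the finished mounting plate on edge

## Robot

A 6-joint arm with a two-finger parallel gripper is mounted at the origin on the work surface. World frame = base frame: x ahead of the robot, y to its left, z up, the work surface at z = 0. Lengths are in m, angles in degrees, forces in N, time in s.
With the tool pointing down it reaches from about 0.3 to 0.75 m from the base axis. Payload 8.5 kg.
Tool frame: the origin (TCP) lies at the very end of the fingers, on their centre line; the grasp point (between the pads) lies 19 mm behind it; y points along the fingers, x is the direction in which the jaws open and shut, and the axes are right-handed (so a half turn about y gives the same grasp; the last joint's range is limited). The gripper opens to 88 mm and grips with 3 to 60 N. Pads are 18 mm wide; open, the fingers measure 123 mm over their backs; the gripper's body (75 mm by 187 mm) begins 45 mm behind the grasp point.
Start: joints at [61.748, 21.807, 74.336, -0, 83.858, -12.336], TCP at [0.151, 0.529, 0.239] pointing down, gripper open.
Joint ranges: [-178.18, 178.18], [-50.72, 133.34], [12.68, 142.11], [-81.47, 261.47], [9.98, 163.14], [-165.26, 165.26]. Speed limits (degrees/s): [136.94, 136.94, 180, 180, 180, 180].

## Interface

Orientations are given as a 3x3 rotation matrix whose columns are the frame's x, y, z axes.
In Python, from station import get_obs, snapshot, camera_params, sign_off, look_for, masks_of gives the robot as it stands. The module is installed in compiled form; this text tells all that it offers.
- The arm moves only by the tool arm_command, never from a script. Its argument "deltas" is a list of rows, each an object of numbers: "tx", "ty", "tz": the shift along the tool's x, y, z in mm; "ax", "ay", "az": the turn, a rotation vector about the tool's x, y, z in degrees; "claw": the closure in counts, from 0 (fully open) to 255 (shut). A call has 1 to 20 rows; each row shifts and turns the pose as measured when the row begins, along the tool's axes as they then stand; what a row does not reach is not made up. A row lasts 1/10 s, in which the tool goes at most 50 mm and 8.59 degrees, less where a joint would pass 70% of its speed; a pose out of reach is approached as far as the arm can. A call with a gripper value outside its range is refused whole. The fingers move at their own pace and stop on an object; "force" is the grip in N (left out, the last holds). Time passes only in rows, so rows that do not move let the fingers close. It gives the time, the measured TCP pose, the force and the opening at its end, in the units of the state.
- get_obs(): the state, without advancing time (a new reading comes with each control period).
- snapshot(name): name is "scene" or "top" or "wrist"; returns the picture (384x512x3 uint8, blue, green, red); there is no depth.
- camera_params(name): a dict with "fx", "fy", "cx", "cy" (pixels), "D" ([k1, k2, p1, p2, k3] as OpenCV has them; the pictures are not rectified), "R" (3x3) and "t" (3): a world point X has camera coordinates R X + t; the wrist camera has in their place "tool_from_camera" (4x4, takes a point from camera to tool coordinates, whose origin is the TCP and whose axes are the tool frame's). Camera axes: x right, y down, z forward; pixel columns grow to the right and rows downward; lengths in m; the calibration is good to about 2 mm. A picture is of the moment at which its call begins: read the wrist's pose just before it. camera_params takes no time and is no camera call.
- sign_off(): hands the job in, once; it reports no verdict.
Trained networks look in the newest picture that a camera, given by its name, has taken for a name from the list of things; names that differ only in an ending like _2 or _b are one class to them, and where a whole thing is asked for, a point or a joint stands for the part that bears it (a point fixed in the world has none). Each returns a list of dicts, best first, with "conf" (0 to 1); they miss things now and then, are a little off and sometimes report something else, mostly with a low value. They report only what shows in the picture. A call takes as long as a camera call.
- look_for(camera, target): "location" ([x, y, z] in m, in the coordinates of the camera as it stood for that picture, good to about 4 mm: the middle of the surface that is visible of it).
- masks_of(camera, target): "mask" (384x512 bool, what is visible of it).
The state is a dict: "t": time; "joints": joint angles; "qvel": joint speeds; "joint_torque": joint torques, N m; "position": TCP position; "tool_rot": TCP orientation; "contact_force": force on the tool from outside, world axes, zero at the start; "wrist_torque": the same for the moment, N m; "opening": opening from 0.0 (shut) to 1.0 (fully open).
Only numpy, scipy, OpenCV 4.12 (cv2) and the standard library are available. Lean on these libraries where they do the work, as an engineer would, in place of code of your own. Each camera call takes 0.05 s, during which the arm holds its last target. There are 200 camera calls.

## Task

The aluminium plate lying on the bench belongs in the rack's empty slot, the one with the yellow tag. First lean it on the blue sloped rest, long side level, and let go of it there; then take it again by its upper edge and stand it in that slot on its long edge, red edge up, fully down on the slot's floor and centred along it. Do not drop it, and leave the two racked plates, the wire brush and the green pot where they are.

Things in the scene. Friction and masses are not known exactly. Their poses are not given: they have to be found in the camera images.
- plate: the loose aluminium plate to be racked, 140 x 60 x 12 mm (x, y, z), about 0.27 kg, flat, with two black dots (holes, look only). Origin at its centre. x runs along its length, y across its width, z through its thickness. The long edge at +y carries a 9 mm red band. It starts flat on the bench, z up
- rest: blue sloped rest, fixed; base 130 x 116 x 8 mm. Origin under the base at the middle between its two arms. Arms 16 mm wide, middles at y = -50 and +50 mm, open between them, rise at 45 degrees towards +x (sloped face looks to -x and up), 45 mm long above a lip 14 mm high at the low end. Corner of lip and slope: x = -30, z = 45 mm. Fingers can pass between the arms, behind and below a leaning plate
- rest_seat (a point): the point of the rest where the plate's centre is when the plate leans on both arms, its length along the rest's y, its lower long edge against the lips: rest frame x = -13, y = 0, z = 70.5 mm. The upper 15 mm of the plate stands past the arms' ends
- rack: green slotted rack, fixed. Origin under its base, below the middle slot's centre. Base 8 mm thick, x = -100 to +125, y = -98 to +98 mm; its top is the slots' floor. Three slots along x at y = -70, 0, +70 mm, 16 mm wide, open at both ends, each between two walls 6 mm thick, x = -65 to +65 mm, 28 mm high above the floor
- job_tag: yellow tag that marks the empty slot, fixed. Its origin is the centre of the marked slot on the slot's floor (8 mm above the bench), axes as the rack's. The visible yellow block, 20 x 34 x 14 mm, sits on the rack's base past the slot's end, centred at x = +110 mm from the origin
- neighbour_a: a plate like the first, standing red edge up in one of the other slots; loose, leave it alone. Origin at the middle of its lower edge, x along its length, z up
- neighbour_b: another such plate in the remaining slot; loose, leave it alone. Origin at the middle of its lower edge, x along its length, z up
- brush: wire brush with a wooden back, 180 x 36 x 26 mm, lying bristles up; leave it alone. Origin under its centre, x along its length
- pot: green open steel pot, 66 mm across, 75 mm high, standing; leave it alone. Origin at the centre of its underside

How it is judged:
By the outcome, as a careful person would: the job done as asked, in the order asked, and still so for the second after the job is handed in, with the robot touching nothing.
It also fails if it takes over 62 s, if anything falls off the work surface, if the arm or the gripper's body presses on something with over 40 N, if the wrist force passes 120 N, or if a joint passes its speed limit or range.

## Working session

There is one attempt and no reset: what is moved stays moved. The work goes in short steps, Python scripts to look and compute and a tool call to move; the robot and the scene stay as the last step left them, time stands still between calls to the robot, and variables do not carry over. Pictures are saved under pics/ and viewed, about 8 in all and at most 12, crops included, and the job is handed in when it is done.

Besides the shell and the picture viewer there is one more tool, called by a JSON object that holds its "api" and its "payload". arm_command: Moves the arm, as the interface text tells. Its arguments: {"type":"object","properties":{"deltas":{"type":"array","items":{"type":"object","properties":{"tx":{"type":"number"},"ty":{"type":"number"},"tz":{"type":"number"},"ax":{"type":"number"},"ay":{"type":"number"},"az":{"type":"number"},"claw":{"type":"number"}}}},"force":{"type":"number"}},"required":["deltas"]}

```bash
mkdir -p pics
python3 - <<'E'
from station import *
import cv2,numpy as np
np.set_printoptions(precision=4,suppress=True)
o=get_obs();print(o['t'],o['position'],o['tool_rot'],o['opening'])
ims=[]
for c in("scene","top"):
    im=snapshot(c);cv2.imwrite(f'pics/{c}0.png',im)
    p=camera_params(c);R=np.array(p['R']);t=np.array(p['t'])
    print(c,p['fx'],p['D'],'pos',-R.T@t)
    for n in("plate","rest","rack","job_tag","neighbour_a","brush","pot"):
        for d in look_for(c,n)[:3]:
            print(n,round(d['conf'],2),R.T@(np.array(d['location'])-t))
print(camera_params('wrist'))
E
```

```text
0.0 [0.1507 0.5287 0.2381] [[ 0.2742 -0.0007 -0.9617]
 [ 0.9617 -0.0013  0.2742]
 [-0.0014 -1.      0.0003]] 1.0026407292627335
scene 461.9073102242031 [-0.1207  0.      0.      0.      0.    ] pos [ 0.9125 -0.5378  0.9175]
plate 0.77 [0.5311 0.3541 0.0091]
rest 0.92 [0.538  0.0457 0.0101]
rack 0.62 [ 0.6111 -0.2913  0.0092]
rack 0.49 [0.3773 0.0406 0.0151]
job_tag 0.49 [ 0.6916 -0.3505  0.0258]
job_tag 0.2 [0.6939 0.2174 0.048 ]
neighbour_a 0.75 [ 0.5933 -0.2049  0.0653]
neighbour_a 0.6 [ 0.5927 -0.2736  0.0678]
neighbour_a 0.51 [0.5309 0.3532 0.0106]
brush 0.81 [0.3759 0.0406 0.0156]
pot 0.89 [0.6924 0.2185 0.0506]
top 496.82818837156304 [-0.1461  0.      0.      0.      0.    ] pos [0.4501 0.0208 1.2945]
plate 0.71 [0.5319 0.3611 0.0136]
rest 0.67 [0.5434 0.0551 0.0073]
rack 0.76 [ 0.5896 -0.2676  0.0109]
neighbour_a 0.93 [ 0.5843 -0.2693  0.0665]
neighbour_a 0.84 [ 0.5857 -0.1975  0.0706]
brush 0.92 [0.371  0.0477 0.0135]
pot 0.84 [0.6841 0.2379 0.0258]
{'fx': 292.8342750264179, 'fy': 292.8342750264179, 'cx': 251.00548227827835, 'cy': 194.5172857537121, 'D': array([-0.0653,  0.    ,  0.    ,  0.    ,  0.    ]), 'tool_from_camera': array([[ 1.    ,  0.0001, -0.0014,  0.0002],
       [ 0.0013, -0.3252,  0.9456, -0.145 ],
       [-0.0003, -0.9456, -0.3252,  0.0843],
       [ 0.    ,  0.    ,  0.    ,  1.    ]])}
```

```bash
python3 -c "
import cv2
a=cv2.imread('pics/top0.png');cv2.imwrite('pics/top0b.png',cv2.resize(a,(800,600),interpolation=cv2.INTER_CUBIC))"
```

```text
(no output)
```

View pics/top0b.png

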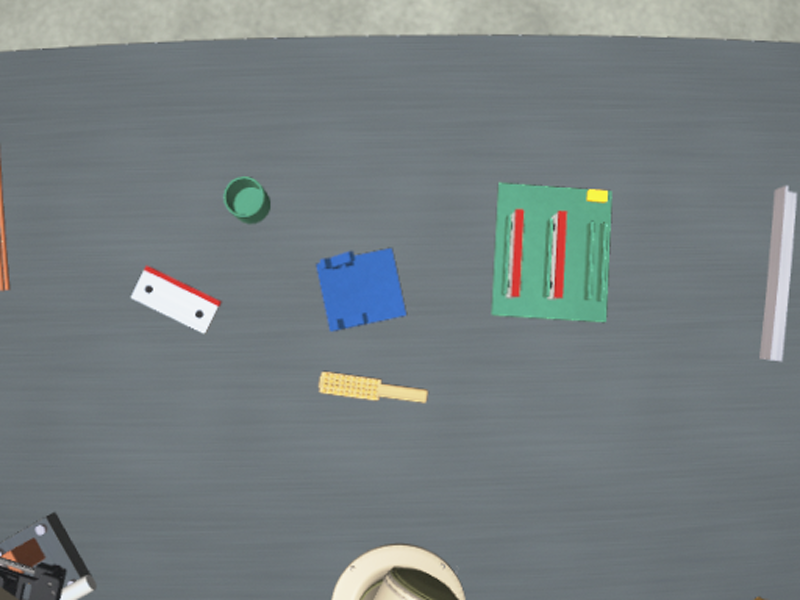

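View pics/scene0.png

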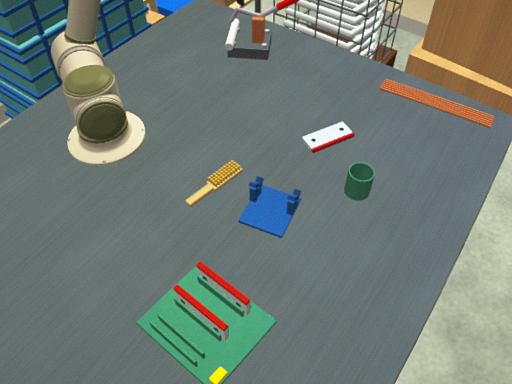

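Top view (800x600): plate at (175,300) with its red edge up and right. Rest base at (362,290), arms on its left side. Rack at (552,252), with the yellow tag at (597,196) marking the right-hand slot, where the walls are empty at x≈597. The scene view agrees.

```bash
cat > h.py <<'E'
import numpy as np,cv2
from station import *
np.set_printoptions(precision=4,suppress=True)
def pose(c,o=None):
    p=camera_params(c);K=np.array([[p['fx'],0,p['cx']],[0,p['fy'],p['cy']],[0,0,1]]);D=np.array(p['D'])
    if c=='wrist':
        T=np.eye(4);T[:3,:3]=o['tool_rot'];T[:3,3]=o['position'];M=T@np.array(p['tool_from_camera'])
        R=M[:3,:3].T;t=-R@M[:3,3]
    else: R=np.array(p['R']);t=np.array(p['t'])
    return K,D,R,t
def plane(P,uv,z):
    K,D,R,t=P;n=cv2.undistortPoints(np.float64(uv).reshape(-1,1,2),K,D)[:,0]
    d=np.c_[n,np.ones(len(n))]@R;c=-R.T@t
    return (c+d*((z-c[2])/d[:,2])[:,None])[:,:2]
def proj(P,X):
    K,D,R,t=P;return cv2.projectPoints(np.float64(X).reshape(-1,1,3),cv2.Rodrigues(R)[0],t,K,D)[0][:,0]
def rect(P,mask,z):
    cs=cv2.findContours(mask.astype(np.uint8),0,cv2.CHAIN_APPROX_NONE)[0];c=max(cs,key=len)[:,0]
    w=(plane(P,c,z)*1000).astype(np.float32);r=cv2.minAreaRect(w);return r,w
def col(im,name):
    h=cv2.cvtColor(im,cv2.COLOR_BGR2HSV)
    lo,hi={'blue':((100,120,50),(125,255,255)),'green':((60,70,40),(90,255,255)),'yellow':((24,150,150),(34,255,255)),'red':((0,180,120),(8,255,255))}[name]
    return cv2.inRange(h,lo,hi)>0
def big(m):
    n,l,s,c=cv2.connectedComponentsWithStats(m.astype(np.uint8));i=1+s[1:,4].argmax();return l==i
E
python3 - <<'E'
from h import *
im=cv2.imread('pics/top0.png');P=pose('top')
snapshot('top')
m=masks_of('top','plate')[0]['mask'];print('plate',rect(P,m,.012)[0])
r=col(im,'red')&(cv2.dilate(m.astype(np.uint8),np.ones((5,5)))>0);print('red',rect(P,big(r),.012)[0])
print('rest',rect(P,big(col(im,'blue')),.008)[0])
g=col(im,'green').astype(np.uint8);g=cv2.morphologyEx(g,3,np.ones((9,9)));print('rack',rect(P,big(g),.008)[0])
print('tag',rect(P,big(col(im,'yellow')),.022)[0])
S=pose('scene');im=cv2.imread('pics/scene0.png')
print('rest',rect(S,big(col(im,'blue')),.008)[0]);print('tag',rect(S,big(col(im,'yellow')),.022)[0])
E
```

```text
plate ((527.0664672851562, 360.3805847167969), (145.19064331054688, 62.60036849975586), 62.7988395690918)
red ((548.9994506835938, 348.29998779296875), (136.77777099609375, 5.813880920410156), 63.709144592285156)
rest ((541.1484375, 52.348907470703125), (123.0418701171875, 128.7978057861328), 10.922051429748535)
rack ((593.3529663085938, -271.1338806152344), (196.20127868652344, 225.11471557617188), 84.999755859375)
tag ((686.2562866210938, -348.9391174316406), (33.36712646484375, 19.81454086303711), 83.25154876708984)
rest ((525.2180786132812, 59.41653823852539), (139.7860870361328, 155.15992736816406), 11.024069786071777)
tag ((688.6577758789062, -350.8551025390625), (35.0828742980957, 19.69210433959961), 82.13772583007812)
```

```bash
cat >> h.py <<'E'
from scipy.linalg import fractional_matrix_power
from scipy.spatial.transform import Rotation as Ro
def step(R,p,n=None,o=None):
    o=o or get_obs();A=np.eye(4);A[:3,:3]=o['tool_rot'];A[:3,3]=o['position'];B=np.eye(4);B[:3,:3]=R;B[:3,3]=p
    U,_,V=np.linalg.svd(A[:3,:3]);A[:3,:3]=U@V
    D=np.linalg.inv(A)@B
    ang=np.degrees(Ro.from_matrix(D[:3,:3]).magnitude());d=1000*np.linalg.norm(D[:3,3])
    if n is None:n=int(np.ceil(max(ang/8,d/42,1)))
    S=np.real(fractional_matrix_power(D,1/n));rv=Ro.from_matrix(S[:3,:3]).as_rotvec(degrees=True)
    print('n',n,'t',(S[:3,3]*1000).round(2),'a',rv.round(2),'| total',d.round(1),ang.round(1))
def down(a,lean=0):
    c,s=np.cos(np.radians(a)),np.sin(np.radians(a));return np.array([[c,0,-s],[s,0,c],[0,-1,0]],float)
def st():
    o=get_obs();print('t',o['t'],'p',o['position'],'F',np.array(o['contact_force']),'open',o['opening'],'j',np.array(o['joints']).round(1));return o
E
python3 - <<'E'
from h import *
step(down(-27.2),[.527,.360,.14])
E
```

```text
n 13 t [ 22.55   7.6  -28.36] a [-0.    7.79  0.  ] | total 424.0 101.3
```

{"api": "arm_command", "payload": {"deltas": [{"tx": 22.6,"ty": 6,"tz": -28.4,"ay": 7.8},{"tx": 22.6,"ty": 6,"tz": -28.4,"ay": 7.8},{"tx": 22.6,"ty": 6,"tz": -28.4,"ay": 7.8},{"tx": 22.6,"ty": 6,"tz": -28.4,"ay": 7.8},{"tx": 22.6,"ty": 6,"tz": -28.4,"ay": 7.8},{"tx": 22.6,"ty": 6,"tz": -28.4,"ay": 7.8},{"tx": 22.6,"ty": 8,"tz": -28.4,"ay": 7.8},{"tx": 22.6,"ty": 8,"tz": -28.4,"ay": 7.8},{"tx": 22.6,"ty": 8,"tz": -28.4,"ay": 7.8},{"tx": 22.6,"ty": 8,"tz": -28.4,"ay": 7.8},{"tx": 22.6,"ty": 8,"tz": -28.4,"ay": 7.8},{"tx": 22.6,"ty": 8,"tz": -28.4,"ay": 7.8},{"tx": 22.6,"ty": 8,"tz": -28.4,"ay": 7.8},{"tx": 0}]}}

```text
invalid input
```

Run:
```python
from h import *
o=st();im=snapshot('wrist');cv2.imwrite('pics/w1.png',im);P=pose('wrist',o)
m=masks_of('wrist','plate')
for d in m[:2]: print(d['conf'],rect(P,d['mask'],.012)[0])
print('red',rect(P,big(col(im,'red')),.012)[0])
step(down(-27.2),[.527,.360,.14])
```

```text
t 0.9 p [0.1508 0.5289 0.2388] F [0.4806 0.5822 0.0631] open 1.0014279768311705 j [ 61.7  21.8  74.3  -0.   83.9 -12.3]
0.93 ((485.9168701171875, 345.6264953613281), (73.35555267333984, 30.75504493713379), 64.28246307373047)
red ((307.65264892578125, 756.389892578125), (191.9307098388672, 36.51905822753906), 30.908729553222656)
n 13 t [ 22.55   7.6  -28.36] a [ 0.    7.79 -0.  ] | total 424.0 101.3
```

View pics/w1.png

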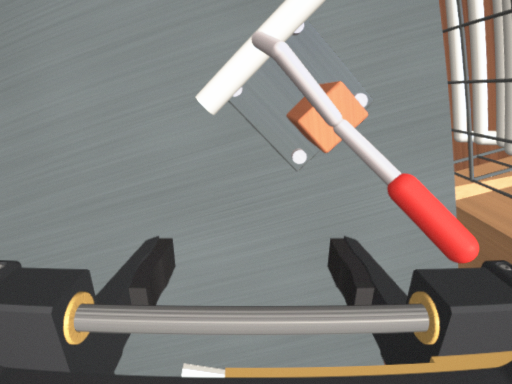

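The call was refused and the arm didn't move. The wrist view still shows the start pose, with only the fingers (150,270)/(350,270) and a background toggle clamp. I'll write the rows out with all their keys.

{"api": "arm_command", "payload": {"deltas": [{"tx": 22.6,"ty": 6,"tz": -28.4,"ax": 0,"ay": 7.8,"az": 0,"claw": 0},{"tx": 22.6,"ty": 6,"tz": -28.4,"ax": 0,"ay": 7.8,"az": 0,"claw": 0},{"tx": 22.6,"ty": 6,"tz": -28.4,"ax": 0,"ay": 7.8,"az": 0,"claw": 0},{"tx": 22.6,"ty": 6,"tz": -28.4,"ax": 0,"ay": 7.8,"az": 0,"claw": 0},{"tx": 22.6,"ty": 6,"tz": -28.4,"ax": 0,"ay": 7.8,"az": 0,"claw": 0},{"tx": 22.6,"ty": 6,"tz": -28.4,"ax": 0,"ay": 7.8,"az": 0,"claw": 0},{"tx": 22.6,"ty": 8,"tz": -28.4,"ax": 0,"ay": 7.8,"az": 0,"claw": 0},{"tx": 22.6,"ty": 8,"tz": -28.4,"ax": 0,"ay": 7.8,"az": 0,"claw": 0},{"tx": 22.6,"ty": 8,"tz": -28.4,"ax": 0,"ay": 7.8,"az": 0,"claw": 0},{"tx": 22.6,"ty": 8,"tz": -28.4,"ax": 0,"ay": 7.8,"az": 0,"claw": 0},{"tx": 22.6,"ty": 8,"tz": -28.4,"ax": 0,"ay": 7.8,"az": 0,"claw": 0},{"tx": 22.6,"ty": 8,"tz": -28.4,"ax": 0,"ay": 7.8,"az": 0,"claw": 0},{"tx": 22.6,"ty": 8,"tz": -28.4,"ax": 0,"ay": 7.8,"az": 0,"claw": 0}], "force": 30}}

```text
t: 2.3
position: [0.5317, 0.3484, 0.1419]
tool_rot: [[0.858, 0.001, 0.514], [-0.514, 0.003, 0.858], [-0.001, -1.0, 0.003]]
contact_force: [-0.1, 0.1, -0.3]
opening: 1.003
```

```bash
cat > p.py <<'E'
from h import *
o=st();im=snapshot('wrist');cv2.imwrite('pics/w2.png',im);P=pose('wrist',o)
m=masks_of('wrist','plate')
for d in m[:2]: print(d['conf'],rect(P,d['mask'],.012)[0])
print('red',rect(P,big(col(im,'red')),.012)[0])
step(down(-27.2),[.527,.360,.14])
E
python3 p.py
```

```text
t 2.3 p [0.5317 0.3484 0.1419] F [-0.1387  0.0831 -0.3154] open 1.002666629083066 j [22.5 34.7 68.4  0.2 76.8 53.4]
0.65 ((527.33984375, 361.09893798828125), (140.16824340820312, 59.34852981567383), 63.40591049194336)
red ((550.8495483398438, 350.2284240722656), (137.74488830566406, 6.45833158493042), 63.38949966430664)
n 1 t [-11.54   1.25   9.5 ] a [-0.04 -3.83 -0.12] | total 15.0 3.8
```

Run:
```python
from h import *
step(down(-26.6),[.5273,.3611,.04],3)
```

```text
n 3 t [-3.82 33.75  3.62] a [-0.01 -1.48 -0.04] | total 102.5 4.4
```

{"api": "arm_command", "payload": {"deltas": [{"tx": -3.8,"ty": 33.8,"tz": 3.6,"ax": 0,"ay": -1.5,"az": 0,"claw": 0},{"tx": -3.8,"ty": 33.8,"tz": 3.6,"ax": 0,"ay": -1.5,"az": 0,"claw": 0},{"tx": -3.8,"ty": 33.8,"tz": 3.6,"ax": 0,"ay": -1.5,"az": 0,"claw": 0},{"tx": 0,"ty": 0,"tz": 0,"ax": 0,"ay": 0,"az": 0,"claw": 0}]}}

```text
t: 2.8
position: [0.5284, 0.3629, 0.039]
tool_rot: [[0.898, 0.003, 0.441], [-0.441, 0.004, 0.898], [0.001, -1.0, 0.005]]
contact_force: [-0.7, -0.4, -0.5]
opening: 0.996
```

Run:
```python
from h import *
o=st();step(down(-26.6),[.5273,.3611,.002],2)
```

```text
t 2.8 p [0.5284 0.3629 0.039 ] F [-0.6568 -0.3933 -0.4835] open 0.9962767374246232 j [23.9 41.5 73.8  0.2 64.4 49.9]
n 2 t [-0.11 18.48 -1.13] a [-0.14  0.22  0.02] | total 37.0 0.5
```

{"api": "arm_command", "payload": {"deltas": [{"tx": 0,"ty": 18,"tz": -1.1,"ax": 0,"ay": 0.2,"az": 0,"claw": 0},{"tx": 0,"ty": 18,"tz": -1.1,"ax": 0,"ay": 0,"az": 0,"claw": 0},{"tx": 0,"ty": 0,"tz": 0,"ax": 0,"ay": 0,"az": 0,"claw": 120},{"tx": 0,"ty": 0,"tz": 0,"ax": 0,"ay": 0,"az": 0,"claw": 120},{"tx": 0,"ty": 0,"tz": 0,"ax": 0,"ay": 0,"az": 0,"claw": 120},{"tx": 0,"ty": 0,"tz": 0,"ax": 0,"ay": 0,"az": 0,"claw": 120},{"tx": 0,"ty": 0,"tz": 0,"ax": 0,"ay": 0,"az": 0,"claw": 120},{"tx": 0,"ty": 0,"tz": 0,"ax": 0,"ay": 0,"az": 0,"claw": 120},{"tx": 0,"ty": 0,"tz": 0,"ax": 0,"ay": 0,"az": 0,"claw": 120},{"tx": 0,"ty": 0,"tz": 0,"ax": 0,"ay": 0,"az": 0,"claw": 120}], "force": 35}}

```text
t: 3.8
position: [0.531, 0.3659, 0.0142]
tool_rot: [[0.898, 0.016, 0.44], [-0.441, 0.011, 0.898], [0.009, -1.0, 0.017]]
contact_force: [0.1, -0.5, -0.4]
opening: 0.529
```

Run:
```python
from h import *
o=st();im=snapshot('wrist');cv2.imwrite('pics/w3.png',im)
```

```text
t 3.8 p [0.531  0.3659 0.0142] F [ 0.072  -0.4793 -0.3584] open 0.5285741994150436 j [24.  43.3 74.9  0.2 60.7 50. ]
```

View pics/w3.png

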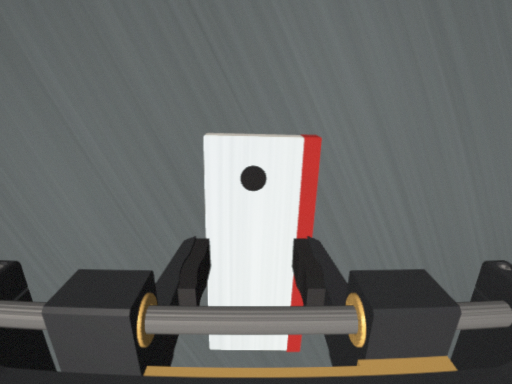

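The fingers closed at z=14 mm, just above the plate's top face. The plate (205–320, 135–350) hasn't moved, and red is on the +x side of the tool. I'll open and go lower.

{"api": "arm_command", "payload": {"deltas": [{"tx": 0,"ty": 0,"tz": 0,"ax": 0,"ay": 0,"az": 0,"claw": 0},{"tx": 0,"ty": -10,"tz": 0,"ax": 0,"ay": 0,"az": 0,"claw": 0},{"tx": 0,"ty": 0,"tz": 0,"ax": 0,"ay": 0,"az": 0,"claw": 0},{"tx": 0,"ty": 0,"tz": 0,"ax": 0,"ay": 0,"az": 0,"claw": 0}]}}

```text
t: 4.25
position: [0.5311, 0.3655, 0.025]
tool_rot: [[0.897, 0.016, 0.441], [-0.441, 0.011, 0.897], [0.009, -1.0, 0.017]]
contact_force: [0.4, 0.1, -0.1]
opening: 0.872
```

```bash
sed -i s/w2.png/w4.png/ p.py; python3 p.py
python3 - <<'E'
from h import *
step(down(-26.6),[.5273,.3611,.002],2)
E
```

```text
t 4.25 p [0.5311 0.3655 0.025 ] F [ 0.4075  0.1449 -0.0588] open 0.8716488481772199 j [24.  42.5 74.4  0.2 61.9 50. ]
0.87 ((539.740966796875, 372.41119384765625), (113.05879974365234, 59.509193420410156), 62.481597900390625)
red ((562.5900268554688, 360.680419921875), (111.89508819580078, 7.885548114776611), 62.58097839355469)
n 3 t [ -0.18 -38.37  -1.84] a [-0.33  0.35  0.18] | total 115.3 1.5
n 2 t [-0.83 11.43 -3.  ] a [-0.49  0.22  0.27] | total 23.7 1.2
```

{"api": "arm_command", "payload": {"deltas": [{"tx": -0.8,"ty": 0,"tz": -3,"ax": -0.5,"ay": 0.2,"az": 0.3,"claw": 0},{"tx": -0.8,"ty": 0,"tz": -3,"ax": -0.5,"ay": 0.2,"az": 0.3,"claw": 0},{"tx": 0,"ty": 10,"tz": 0,"ax": 0,"ay": 0,"az": 0,"claw": 0},{"tx": 0,"ty": 10,"tz": 0,"ax": 0,"ay": 0,"az": 0,"claw": 0},{"tx": 0,"ty": 0,"tz": 0,"ax": 0,"ay": 0,"az": 0,"claw": 0}]}}

```text
t: 4.85
position: [0.5262, 0.3601, 0.0024]
tool_rot: [[0.894, -0.004, 0.448], [-0.448, -0.002, 0.894], [-0.003, -1.0, -0.003]]
contact_force: [0.8, -1.2, -0.8]
opening: 1.004
```

Run:
```python
from h import *
st();step(down(-26.6),[.5273,.3611,.002],1)
```

```text
t 4.85 p [0.5262 0.3601 0.0024] F [ 0.7905 -1.1869 -0.8308] open 1.0041389816280426 j [23.8 44.1 75.5  0.  60.6 50.4]
n 1 t [0.56 0.39 1.36] a [ 0.18 -0.   -0.17] | total 1.5 0.2
```

{"api": "arm_command", "payload": {"deltas": [{"tx": 0.5,"ty": 0,"tz": 1,"ax": 0,"ay": 0,"az": 0,"claw": 60},{"tx": 0,"ty": 0,"tz": 0,"ax": 0,"ay": 0,"az": 0,"claw": 90},{"tx": 0,"ty": 0,"tz": 0,"ax": 0,"ay": 0,"az": 0,"claw": 110},{"tx": 0,"ty": 0,"tz": 0,"ax": 0,"ay": 0,"az": 0,"claw": 120},{"tx": 0,"ty": 0,"tz": 0,"ax": 0,"ay": 0,"az": 0,"claw": 120}], "force": 35}}

```text
t: 5.35
position: [0.5275, 0.3608, 0.0019]
tool_rot: [[0.894, -0.004, 0.448], [-0.448, -0.002, 0.894], [-0.003, -1.0, -0.003]]
contact_force: [-0.5, -0.7, -2.3]
opening: 0.673
```

Gripped at opening 0.673, about 59 mm. Next: lift, turn, and look at the rest from its +y side.

Run:
```python
from h import *
o=get_obs();o=dict(o);o['position']=np.array(o['position'])+[0,0,.1]
step(down(-79.1),[.50,.22,.24],9,o)
```

```text
n 9 t [ 10.35 -15.33 -12.88] a [ 0.03  5.83 -0.01] | total 199.1 52.5
```

{"api": "arm_command", "payload": {"deltas": [{"tx": 0,"ty": -15,"tz": 0,"ax": 0,"ay": 0,"az": 0,"claw": 120},{"tx": 0,"ty": -40,"tz": 0,"ax": 0,"ay": 0,"az": 0,"claw": 120},{"tx": 0,"ty": -45,"tz": 0,"ax": 0,"ay": 0,"az": 0,"claw": 120},{"tx": 10.4,"ty": -15.3,"tz": -12.9,"ax": 0,"ay": 5.8,"az": 0,"claw": 120},{"tx": 10.4,"ty": -15.3,"tz": -12.9,"ax": 0,"ay": 5.8,"az": 0,"claw": 120},{"tx": 10.4,"ty": -15.3,"tz": -12.9,"ax": 0,"ay": 5.8,"az": 0,"claw": 120},{"tx": 10.4,"ty": -15.3,"tz": -12.9,"ax": 0,"ay": 5.8,"az": 0,"claw": 120},{"tx": 10.4,"ty": -15.3,"tz": -12.9,"ax": 0,"ay": 5.8,"az": 0,"claw": 120},{"tx": 10.4,"ty": -15.3,"tz": -12.9,"ax": 0,"ay": 5.8,"az": 0,"claw": 120},{"tx": 10.4,"ty": -15.3,"tz": -12.9,"ax": 0,"ay": 5.8,"az": 0,"claw": 120},{"tx": 10.4,"ty": -15.3,"tz": -12.9,"ax": 0,"ay": 5.8,"az": 0,"claw": 120},{"tx": 10.4,"ty": -15.3,"tz": -12.9,"ax": 0,"ay": 5.8,"az": 0,"claw": 120},{"tx": 0,"ty": 0,"tz": 0,"ax": 0,"ay": 0,"az": 0,"claw": 120}]}}

```text
t: 6.65
position: [0.4934, 0.2152, 0.2598]
tool_rot: [[0.159, -0.005, 0.987], [-0.987, -0.002, 0.159], [0.001, -1.0, -0.005]]
contact_force: [-0.7, 0.3, -3.2]
opening: 0.68
```

Run:
```python
from h import *
import pickle
o=st();im=snapshot('wrist');cv2.imwrite('pics/w5.png',im);pickle.dump(o,open('o5.pkl','wb'))
```

```text
t 6.65 p [0.4934 0.2152 0.2598] F [-0.6707  0.3004 -3.196 ] open 0.6796113195033354 j [11.  19.9 73.7 -0.1 86.6 91.8]
```

View pics/w5.png

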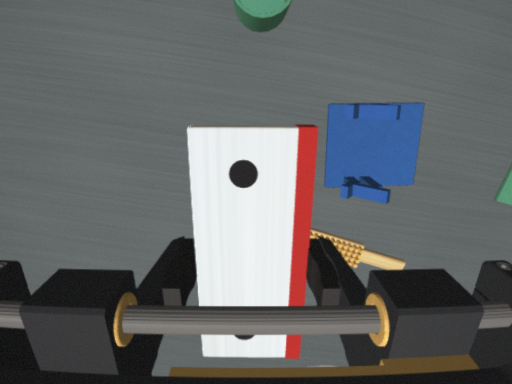

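Wrist view: plate held between the fingers. Rest base corners are near (327,103), (423,103), (415,186), (327,187), with arms at (353–400,110) and (340–390,195). I'll overlay the rest model to settle its direction and offset.

```bash
cat > r.py <<'E'
from h import *
import pickle
o=pickle.load(open('o5.pkl','rb'));P=pose('wrist',o);im=cv2.imread('pics/w5.png')
w=plane(P,[(327.5,103),(423,103),(414.5,186.5),(327.5,187.5)],.008)*1000
print(w,[np.linalg.norm(w[i]-w[i-1]) for i in range(4)],'centre',w.mean(0))
PT=pose('top');PS=pose('scene')
def model(cx,cy,a,base0=0):
    c,s=np.cos(np.radians(a)),np.sin(np.radians(a));L=[]
    b=[(-65+base0,-58,8),(65+base0,-58,8),(65+base0,58,8),(-65+base0,58,8),(-65+base0,-58,8)];L.append(b)
    for y0 in(-50,50):
        for y in(y0-8,y0+8): L.append([(-39.9,y,54.9),(-30,y,45),(1.8,y,76.8)])
        L.append([(1.8,y0-8,76.8),(1.8,y0+8,76.8)]);L.append([(-39.9,y0-8,54.9),(-39.9,y0+8,54.9)])
    return [np.array([(cx+c*x-s*y,cy+s*x+c*y,z) for x,y,z in l])/1000 for l in L]
def draw(im,P,M,col,k=1):
    for l in M: cv2.polylines(im,[np.int32(np.round(proj(P,l)*k))],False,col,1)
if __name__=='__main__':
    import sys
    cx,cy,a=map(float,sys.argv[1:4]);crops=[]
    for I,PP,c in((im,P,(300,60)),(cv2.imread('pics/top0.png'),PT,(190,145)),(cv2.imread('pics/scene0.png'),PS,(225,160))):
        big=cv2.resize(I[c[1]:c[1]+ (150 if PP is P else 80),c[0]:c[0]+(150 if PP is P else 90)],None,fx=4 if PP is P else 5,fy=4 if PP is P else 5,interpolation=cv2.INTER_CUBIC);k=4 if PP is P else 5
        M=model(cx,cy,a)
        for l in M: cv2.polylines(big,[np.int32(np.round((proj(PP,l)-c+.5)*k))],False,(0,255,255) if len(l)!=5 else (0,255,0),1)
        crops.append(big[:400,:450])
    H=max(x.shape[0] for x in crops);cv2.imwrite('pics/fit.png',cv2.resize(np.hstack([cv2.copyMakeBorder(x,0,H-x.shape[0],0,0,0) for x in crops]),None,fx=.6,fy=.6,interpolation=cv2.INTER_AREA))
E
python3 r.py 541 52 -79.1
```

```text
[[583.0124 127.3527]
 [605.8256   0.228 ]
 [491.9108 -26.7103]
 [469.9492  99.6593]] [np.float64(116.40534396591065), np.float64(129.15545882747642), np.float64(117.05664258906145), np.float64(128.26372162621232)] centre [537.6745  50.1324]
```

```bash
python3 r.py 538 50.5 -78.8 >/dev/null
```

```text
(no output)
```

View pics/fit.png

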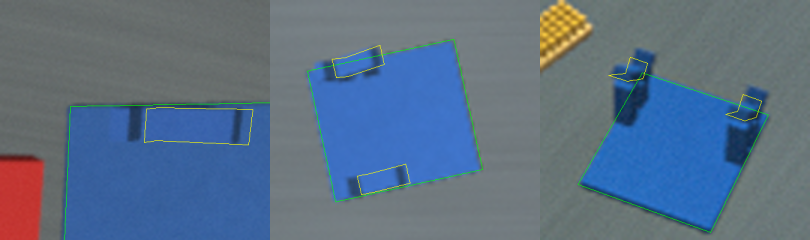

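Run:
```python
from r import *
for nm,rows,c0,c1 in(('w5',(106,110,114),346,408),):
    I=cv2.imread(f'pics/{nm}.png')[:,:,0]
    for r in rows: print(r,c0,I[r,c0:c1])
T=cv2.imread('pics/top0.png')[:,:,0]
for r in (166,168,204,206,208): print(r,T[r,198:250])
for a in(-78.8,):
  for dx in(0,-6,-8):
    c,s=np.cos(np.radians(a)),np.sin(np.radians(a))
    for y in(50,-50):
      X=np.array([(538+c*(x+dx)-s*y,50.5+s*(x+dx)+c*y,z) for x,z in((-39.9,54.9),(-30,45),(1.8,76.8))])/1000
      print(dx,y,'wrist',proj(P,X).round(1).tolist(),'top',proj(PT,X).round(1).tolist())
```

```text
[[583.0124 127.3527]
 [605.8256   0.228 ]
 [491.9108 -26.7103]
 [469.9492  99.6593]] [np.float64(116.40534396591065), np.float64(129.15545882747642), np.float64(117.05664258906145), np.float64(128.26372162621232)] centre [537.6745  50.1324]
106 346 [167 173 170 170 171 172 170 163 104  90  92  95 100 141 166 166 171 169
 165 166 168 168 169 169 172 171 170 167 169 172 171 171 171 170 171 170
 171 169 170 168 169 168 168 166 168 167 168 164 166 165 162 145  98  93
 106 144 155 158 156 158 160 159]
110 346 [170 168 170 171 172 171 167 150 103  94  91  92 105 149 167 170 174 170
 169 170 172 172 172 171 171 168 169 169 170 172 172 170 171 169 171 173
 173 172 173 175 173 174 171 172 173 169 168 168 170 171 166 124  95  96
 117 154 156 158 159 159 158 157]
114 346 [169 170 171 172 172 169 167 126  99  91  88  95 117 170 170 172 170 174
 169 172 173 172 168 168 171 171 170 170 171 172 172 173 173 172 172 171
 172 173 172 172 173 171 172 172 170 170 169 172 171 170 153 112  94 101
 151 158 157 159 157 157 159 158]
166 [127 127 126 127 127 126 144 188 186 160 114 113 115 149 199 198 198 199
[... 988 characters left out ...]
25 125 125 125]
0 50 wrist [[359.9, 111.8], [365.1, 111.1], [403.8, 112.4]] top [[210.8, 167.2], [214.9, 166.8], [226.8, 162.7]]
0 -50 wrist [[353.7, 192.8], [358.7, 190.1], [393.5, 197.5]] top [[219.3, 206.2], [223.3, 205.5], [235.5, 202.3]]
-6 50 wrist [[354.9, 112.0], [360.2, 111.2], [398.6, 112.5]] top [[208.5, 167.7], [212.6, 167.3], [224.4, 163.2]]
-6 -50 wrist [[349.0, 193.0], [354.1, 190.3], [388.7, 197.7]] top [[216.9, 206.7], [221.0, 206.0], [233.1, 202.9]]
-8 50 wrist [[353.2, 112.0], [358.6, 111.3], [396.8, 112.5]] top [[207.7, 167.9], [211.8, 167.5], [223.6, 163.4]]
-8 -50 wrist [[347.5, 193.0], [352.6, 190.3], [387.1, 197.7]] top [[216.1, 206.9], [220.2, 206.2], [232.3, 203.0]]
```

The wrist and top pictures both put the arms 8 mm towards -x of the base centre. That gives rest origin (536.5, 58.4), yaw -78.8°, and seat at (534, 71, 70.5).

```bash
cat > g.py <<'E'
from h import *
a=np.radians(-78.8);e=np.array([np.cos(a),np.sin(a),0]);k=np.array([0,0,1.]);u=(e+k)/2**.5;n=(k-e)/2**.5;f=np.cross(k,e)
seat=np.array([.53645,.05835,0])-.013*e+.0705*k
RP=np.c_[u,-n,np.cross(u,-n)]
def place(du,dn): return seat+du*u+dn*n-RP@np.array([0,-4.1,.2])/1000
E
python3 - <<'E'
from g import *
o=st();step(RP,place(.003,.06),8)
E
```

```text
t 6.7 p [0.4935 0.2158 0.2587] F [ 0.1969 -0.2672 -2.9404] open 0.6758091716795106 j [11.  20.  73.7 -0.1 86.6 91.7]
n 8 t [ 7.19 22.53  1.67] a [ 0.13 -0.2  -5.62] | total 185.0 45.0
```

{"api": "arm_command", "payload": {"deltas": [{"tx": 7.2,"ty": 22.5,"tz": 1.7,"ax": 0.1,"ay": -0.2,"az": -5.6,"claw": 120},{"tx": 7.2,"ty": 22.5,"tz": 1.7,"ax": 0.1,"ay": -0.2,"az": -5.6,"claw": 120},{"tx": 7.2,"ty": 22.5,"tz": 1.7,"ax": 0.1,"ay": -0.2,"az": -5.6,"claw": 120},{"tx": 7.2,"ty": 22.5,"tz": 1.7,"ax": 0.1,"ay": -0.2,"az": -5.6,"claw": 120},{"tx": 7.2,"ty": 22.5,"tz": 1.7,"ax": 0.1,"ay": -0.2,"az": -5.6,"claw": 120},{"tx": 7.2,"ty": 22.5,"tz": 1.7,"ax": 0.1,"ay": -0.2,"az": -5.6,"claw": 120},{"tx": 7.2,"ty": 22.5,"tz": 1.7,"ax": 0.1,"ay": -0.2,"az": -5.6,"claw": 120},{"tx": 7.2,"ty": 22.5,"tz": 1.7,"ax": 0.1,"ay": -0.2,"az": -5.6,"claw": 120},{"tx": 0,"ty": 0,"tz": 0,"ax": 0,"ay": 0,"az": 0,"claw": 120}]}}

```text
t: 7.6
position: [0.5288, 0.11, 0.1038]
tool_rot: [[0.163, 0.147, 0.976], [-0.674, -0.706, 0.219], [0.721, -0.693, -0.016]]
contact_force: [-0.4, 0.7, -3.2]
opening: 0.676
```

Run:
```python
from g import *
o=st();step(RP,place(.003,.06),1);step(RP,place(.003,.015),2)
```

```text
t 7.6 p [0.5288 0.11   0.1038] F [-0.4201  0.6845 -3.153 ] open 0.6755562168358576 j [ 18.3  37.1  86.9 -49.1  71.4 118.4]
n 1 t [ 7.14 -4.58 -2.86] a [-0.4   1.64  1.15] | total 9.0 2.0
n 2 t [ 3.23 20.19 -1.52] a [-0.2   0.82  0.57] | total 41.0 2.0
```

{"api": "arm_command", "payload": {"deltas": [{"tx": 7,"ty": 0,"tz": -2.8,"ax": -0.4,"ay": 1.6,"az": 1.1,"claw": 120},{"tx": 0,"ty": 10,"tz": 0,"ax": 0,"ay": 0,"az": 0,"claw": 120},{"tx": 0,"ty": 15,"tz": 0,"ax": 0,"ay": 0,"az": 0,"claw": 120},{"tx": 0,"ty": 12,"tz": 0,"ax": 0,"ay": 0,"az": 0,"claw": 120},{"tx": 0,"ty": 0,"tz": 0,"ax": 0,"ay": 0,"az": 0,"claw": 120}]}}

```text
t: 8.1
position: [0.5338, 0.0798, 0.0845]
tool_rot: [[0.134, 0.14, 0.981], [-0.702, -0.685, 0.194], [0.699, -0.715, 0.007]]
contact_force: [0.8, -0.5, -3.3]
opening: 0.679
```

Run:
```python
from g import *
o=st();step(RP,place(.003,.015),1);step(RP,place(.002,.00),1)
im=snapshot('scene');cv2.imwrite('pics/s2.png',im)
im=snapshot('wrist');cv2.imwrite('pics/w6.png',im)
c=cv2.imread('pics/s2.png')[130:250,200:360]
cv2.imwrite('pics/s2c.png',np.hstack([cv2.resize(c,(533,400),interpolation=cv2.INTER_CUBIC)]))
```

```text
t 8.1 p [0.5338 0.0798 0.0845] F [ 0.7575 -0.4787 -3.2862] open 0.6792059214297117 j [ 14.6  37.5  89.4 -49.6  66.4 119.9]
n 1 t [-0.74  5.05 -1.75] a [-0.27 -0.28 -0.65] | total 5.4 0.8
n 1 t [-1.57 20.06 -1.83] a [-0.27 -0.28 -0.65] | total 20.2 0.8
```

View pics/w6.png

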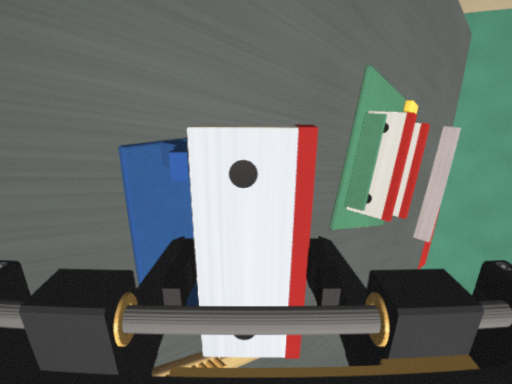

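The lip at (180,165) lies beyond the plate's lower edge, as planned. I'll close in on the slope.

{"api": "arm_command", "payload": {"deltas": [{"tx": 0,"ty": 8,"tz": -1.8,"ax": -0.3,"ay": -0.3,"az": -0.6,"claw": 120},{"tx": 0,"ty": 6,"tz": 0,"ax": 0,"ay": 0,"az": 0,"claw": 120},{"tx": 0,"ty": 4,"tz": 0,"ax": 0,"ay": 0,"az": 0,"claw": 120},{"tx": 0,"ty": 0,"tz": 0,"ax": 0,"ay": 0,"az": 0,"claw": 120}]}}

```text
t: 8.6
position: [0.5352, 0.0678, 0.0723]
tool_rot: [[0.137, 0.14, 0.981], [-0.694, -0.693, 0.196], [0.707, -0.707, 0.002]]
contact_force: [0.2, -0.0, -4.0]
opening: 0.681
```

Run:
```python
from g import *
o=st();step(RP,place(.002,.00),1);step(RP,place(.000,.00),1)
```

```text
t 8.6 p [0.5352 0.0678 0.0723] F [ 0.1951 -0.0465 -4.0273] open 0.6811100080243987 j [ 13.5  38.6  90.4 -51.3  64.8 121.1]
n 1 t [-1.72  2.87 -0.78] a [-0.15 -0.   -0.01] | total 3.4 0.1
n 1 t [-3.72  2.87 -0.78] a [-0.15 -0.   -0.01] | total 4.8 0.1
```

Nothing touches yet. Small steps in now, then down the slope onto the lip.

{"api": "arm_command", "payload": {"deltas": [{"tx": -1,"ty": 2,"tz": -0.8,"ax": 0,"ay": 0,"az": 0,"claw": 120},{"tx": 0,"ty": 1,"tz": 0,"ax": 0,"ay": 0,"az": 0,"claw": 120},{"tx": 0,"ty": 0,"tz": 0,"ax": 0,"ay": 0,"az": 0,"claw": 120}]}}

```text
t: 8.9
position: [0.5345, 0.0669, 0.0699]
tool_rot: [[0.137, 0.141, 0.981], [-0.694, -0.693, 0.196], [0.707, -0.707, 0.003]]
contact_force: [-0.2, 0.2, -2.1]
opening: 0.676
```

Run:
```python
from g import *
o=st();F=np.array(o['contact_force']);print('u,n',F@u,F@n,o['wrist_torque']);step(RP,place(.000,.00),1)
```

```text
t 8.9 p [0.5345 0.0669 0.0699] F [-0.2177  0.152  -2.0695] open 0.6761443158218416 j [ 13.4  38.7  90.7 -51.5  64.5 121.4]
u,n -1.5987040556745955 -1.3280517059080212 [ 0.5337  0.419  -0.0403]
n 1 t [-2.59  0.68  0.03] a [-0.2  -0.03 -0.02] | total 2.7 0.2
```

{"api": "arm_command", "payload": {"deltas": [{"tx": -1,"ty": 1,"tz": 0,"ax": 0,"ay": 0,"az": 0,"claw": 120},{"tx": -1,"ty": 0.5,"tz": 0,"ax": 0,"ay": 0,"az": 0,"claw": 120},{"tx": -1,"ty": 0.5,"tz": 0,"ax": 0,"ay": 0,"az": 0,"claw": 120}]}}

```text
t: 9.2
position: [0.5348, 0.0676, 0.069]
tool_rot: [[0.135, 0.143, 0.98], [-0.692, -0.695, 0.197], [0.71, -0.705, 0.005]]
contact_force: [-2.1, 2.3, 6.2]
opening: 0.677
```

Run:
```python
from g import *
o=st();F=np.array(o['contact_force']);print('u,n',F@u,F@n,o['wrist_torque']);step(RP,place(.000,.00),1)
```

```text
t 9.2 p [0.5348 0.0676 0.069 ] F [-2.0586  2.2906  6.2001] open 0.6767201274021125 j [ 13.6  38.9  90.7 -51.8  64.5 121.9]
u,n 2.5125168730728302 6.255696642086286 [ 0.0036  0.5213 -0.2128]
n 1 t [-1.53  0.5  -0.38] a [-0.31 -0.12  0.2 ] | total 1.7 0.4
```

{"api": "arm_command", "payload": {"deltas": [{"tx": -1,"ty": 0,"tz": 0,"ax": 0,"ay": 0,"az": 0,"claw": 120},{"tx": -1,"ty": 0,"tz": 0,"ax": 0,"ay": 0,"az": 0,"claw": 120}]}}

```text
t: 9.4
position: [0.5348, 0.0691, 0.0678]
tool_rot: [[0.135, 0.144, 0.98], [-0.692, -0.695, 0.197], [0.71, -0.705, 0.006]]
contact_force: [1.1, -0.2, 1.9]
opening: 0.676
```

Run:
```python
from g import *
o=st();F=np.array(o['contact_force']);print('u,n',F@u,F@n,o['wrist_torque']);step(RP,place(.000,.00),1)
```

```text
t 9.4 p [0.5348 0.0691 0.0678] F [ 1.1375 -0.1811  1.8952] open 0.6763513611740178 j [ 13.7  39.   90.7 -51.8  64.5 122.1]
u,n 1.6219547021468406 1.0582209608855393 [0.0373 0.3697 0.1039]
n 1 t [ 0.41  0.65 -0.62] a [-0.36 -0.13  0.21] | total 1.0 0.4
```

{"api": "arm_command", "payload": {"deltas": [{"tx": 0,"ty": 0,"tz": 0,"ax": 0,"ay": 0,"az": 0,"claw": 75},{"tx": 0,"ty": 0,"tz": 0,"ax": 0,"ay": 0,"az": 0,"claw": 70},{"tx": 0,"ty": 0,"tz": 0,"ax": 0,"ay": 0,"az": 0,"claw": 55},{"tx": 0,"ty": 0,"tz": 0,"ax": 0,"ay": 0,"az": 0,"claw": 30},{"tx": 0,"ty": 0,"tz": 0,"ax": 0,"ay": 0,"az": 0,"claw": 20},{"tx": 0,"ty": 0,"tz": 0,"ax": 0,"ay": 0,"az": 0,"claw": 20}]}}

```text
t: 10.0
position: [0.5352, 0.0689, 0.0675]
tool_rot: [[0.134, 0.144, 0.98], [-0.691, -0.695, 0.197], [0.71, -0.704, 0.006]]
contact_force: [-0.3, 0.1, 0.1]
opening: 0.923
```

Run:
```python
from g import *
o=st();step(RP,place(.000,.10),1)
im=snapshot('wrist');cv2.imwrite('pics/w7.png',im)
```

```text
t 10.0 p [0.5352 0.0689 0.0675] F [-0.3411  0.0993  0.0867] open 0.9229866105184088 j [ 13.7  39.1  90.7 -51.9  64.4 122.1]
n 1 t [  0.83 -99.76  -0.35] a [-0.38 -0.14  0.22] | total 99.8 0.5
```

View pics/w7.png

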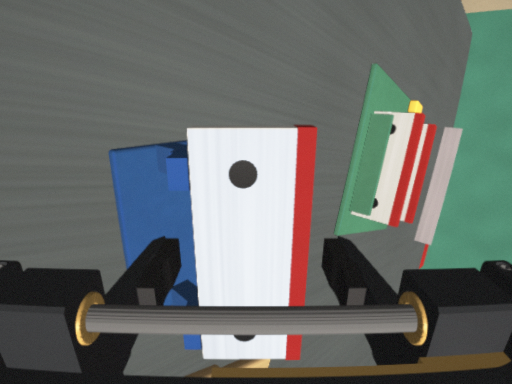

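The plate rests on both arms against both lips, at (178,170) and (190,340), and is let go with nothing touching. Backing out.

{"api": "arm_command", "payload": {"deltas": [{"tx": 0,"ty": -10,"tz": 0,"ax": 0,"ay": 0,"az": 0,"claw": 20},{"tx": 0,"ty": -25,"tz": 0,"ax": 0,"ay": 0,"az": 0,"claw": 20},{"tx": 0,"ty": -35,"tz": 0,"ax": 0,"ay": 0,"az": 0,"claw": 20},{"tx": 0,"ty": -35,"tz": 0,"ax": 0,"ay": 0,"az": 0,"claw": 60},{"tx": 0,"ty": 0,"tz": 0,"ax": 0,"ay": 0,"az": 0,"claw": 100}]}}

```text
t: 10.55
position: [0.5189, 0.1455, 0.1453]
tool_rot: [[0.135, 0.142, 0.981], [-0.693, -0.694, 0.196], [0.709, -0.706, 0.005]]
contact_force: [-0.3, 0.3, 0.3]
opening: 0.767
```

```bash
cat >> g.py <<'E'
RG=np.c_[-n,-u,f]
E
python3 - <<'E'
from g import *
o=st();step(RG,seat+.10*u,12)
im=snapshot('wrist');cv2.imwrite('pics/w8.png',im)
P=pose('wrist',o)
X=[seat+sx*.07*f+sy*.03*u+.006*n for sx,sy in((1,1),(1,-1),(-1,-1),(-1,1))]
print('pred',proj(P,X).round(0).tolist())
m=masks_of('wrist','plate')
for d in m[:2]:
    c=max(cv2.findContours(d['mask'].astype(np.uint8),0,2)[0],key=len);print(d['conf'],cv2.boxPoints(cv2.minAreaRect(c)).round(0).tolist())
E
```

```text
t 10.55 p [0.5189 0.1455 0.1453] F [-0.2729  0.3242  0.3412] open 0.7670788977132468 j [ 21.7  34.3  83.  -45.5  77.7 116.8]
n 12 t [13.51  1.28  0.03] a [-0.03  0.01  7.51] | total 146.7 90.1
pred [[288.0, 115.0], [215.0, 115.0], [221.0, 264.0], [283.0, 264.0]]
0.64 [[215.0, 111.0], [287.0, 111.0], [287.0, 263.0], [215.0, 263.0]]
```

{"api": "arm_command", "payload": {"deltas": [{"tx": 13.5,"ty": 0,"tz": 0,"ax": 0,"ay": 0,"az": 7.5,"claw": 130},{"tx": 13.5,"ty": 1.3,"tz": 0,"ax": 0,"ay": 0,"az": 7.5,"claw": 130},{"tx": 13.5,"ty": 1.3,"tz": 0,"ax": 0,"ay": 0,"az": 7.5,"claw": 130},{"tx": 13.5,"ty": 1.3,"tz": 0,"ax": 0,"ay": 0,"az": 7.5,"claw": 130},{"tx": 13.5,"ty": 1.3,"tz": 0,"ax": 0,"ay": 0,"az": 7.5,"claw": 130},{"tx": 13.5,"ty": 1.3,"tz": 0,"ax": 0,"ay": 0,"az": 7.5,"claw": 130},{"tx": 13.5,"ty": 1.3,"tz": 0,"ax": 0,"ay": 0,"az": 7.5,"claw": 130},{"tx": 13.5,"ty": 1.3,"tz": 0,"ax": 0,"ay": 0,"az": 7.5,"claw": 130},{"tx": 13.5,"ty": 1.3,"tz": 0,"ax": 0,"ay": 0,"az": 7.5,"claw": 130},{"tx": 13.5,"ty": 1.3,"tz": 0,"ax": 0,"ay": 0,"az": 7.5,"claw": 130},{"tx": 13.5,"ty": 1.3,"tz": 0,"ax": 0,"ay": 0,"az": 7.5,"claw": 130},{"tx": 13.5,"ty": 1.3,"tz": 0,"ax": 0,"ay": 0,"az": 7.5,"claw": 130},{"tx": 0,"ty": 0,"tz": 0,"ax": 0,"ay": 0,"az": 0,"claw": 130}]}}

```text
t: 11.95
position: [0.5417, -0.0156, 0.1223]
tool_rot: [[0.104, -0.139, 0.985], [-0.653, 0.737, 0.173], [-0.75, -0.661, -0.014]]
contact_force: [-0.5, 0.5, -0.0]
opening: 0.489
```

Run:
```python
from g import *
o=st();step(RG,seat+.06*u+.001*f,1)
im=snapshot('wrist');cv2.imwrite('pics/w9.png',im)
P=pose('wrist',o)
X=[seat+sx*.07*f+.03*u+sn*.006*n for sx,sn in((1,1),(1,-1),(-1,-1),(-1,1))]
print('pred red edge',proj(P,X).round(1).tolist())
```

```text
t 11.95 p [ 0.5417 -0.0156  0.1223] F [-0.5025  0.5496 -0.0038] open 0.48924387567741934 j [-30.2  39.3  79.3  34.8  96.6  43. ]
n 1 t [-22.39  39.37   9.35] a [-0.38 -1.41 -3.61] | total 46.2 3.9
pred red edge [[209.8, 105.8], [226.5, 105.4], [234.8, 275.9], [221.0, 275.6]]
```

View pics/w9.png

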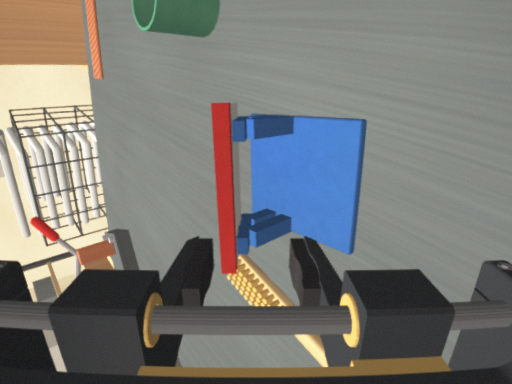

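Red upper edge runs (213–231,103) to (222–237,273), within 3 px of prediction. I'll square up and approach.

{"api": "arm_command", "payload": {"deltas": [{"tx": -12,"ty": 8,"tz": 5,"ax": -0.2,"ay": -0.7,"az": -1.8,"claw": 130},{"tx": -11,"ty": 8,"tz": 5,"ax": -0.2,"ay": -0.7,"az": -1.8,"claw": 130},{"tx": 0,"ty": 0,"tz": 0,"ax": 0,"ay": 0,"az": 0,"claw": 130}]}}

```text
t: 12.3
position: [0.5466, 0.0179, 0.1315]
tool_rot: [[0.144, -0.136, 0.98], [-0.704, 0.682, 0.198], [-0.696, -0.719, 0.003]]
contact_force: [0.3, 0.7, -0.1]
opening: 0.49
```

```bash
cat > q.py <<'E'
from g import *
o=st();step(RG,seat+.06*u+.001*f,1);step(RG,seat+.005*u+.001*f,1)
im=snapshot('wrist');cv2.imwrite('pics/w10.png',im)
P=pose('wrist',o)
X=[seat+sx*.07*f+.03*u+sn*.006*n for sx,sn in((1,1),(1,-1),(-1,-1),(-1,1))]
print('pred red edge',proj(P,X).round(1).tolist())
r=big(col(im,'red'));c=max(cv2.findContours(r.astype(np.uint8),0,2)[0],key=len)[:,0]
print('obs',[c[(c@np.array(d)).argmax()].tolist() for d in((-1,-1),(1,-1),(1,1),(-1,1))])
for y in range(120,240,40): x=np.where(r[y])[0];print(y,x.min(),x.max())
E
python3 q.py
```

```text
t 12.3 p [0.5466 0.0179 0.1315] F [ 0.3238  0.6932 -0.0778] open 0.4901386906526153 j [-26.   36.7  79.9  33.7  93.1  45.2]
n 1 t [ 4.08 21.85 -1.06] a [0.03 0.25 0.93] | total 22.3 1.0
n 1 t [ 3.19 76.85 -1.03] a [0.03 0.25 0.93] | total 76.9 1.0
pred red edge [[246.3, 122.4], [264.5, 122.4], [261.1, 298.3], [246.4, 298.4]]
obs [[249, 120], [264, 120], [261, 295], [248, 294]]
120 249 264
160 249 263
200 249 262
```

{"api": "arm_command", "payload": {"deltas": [{"tx": 3.8,"ty": 0,"tz": -0.5,"ax": 0,"ay": 0.2,"az": 0.9,"claw": 130},{"tx": 0,"ty": 20,"tz": 0,"ax": 0,"ay": 0,"az": 0,"claw": 130},{"tx": 0,"ty": 20,"tz": 0,"ax": 0,"ay": 0,"az": 0,"claw": 130},{"tx": 0,"ty": 20,"tz": 0,"ax": 0,"ay": 0,"az": 0,"claw": 130},{"tx": 0,"ty": 12,"tz": 0,"ax": 0,"ay": 0,"az": 0,"claw": 130},{"tx": 0,"ty": 0,"tz": 0,"ax": 0,"ay": 0,"az": 0,"claw": 130}]}}

```text
t: 12.95
position: [0.5364, 0.0657, 0.0773]
tool_rot: [[0.14, -0.136, 0.981], [-0.695, 0.692, 0.195], [-0.706, -0.709, 0.003]]
contact_force: [-1.2, -0.1, -0.2]
opening: 0.493
```

Run:
```python
from g import *
o=st();step(RG,seat+.005*u+.0015*f-.0005*n,1)
```

```text
t 12.95 p [0.5364 0.0657 0.0773] F [-1.2009 -0.0656 -0.1511] open 0.4927352481580719 j [-22.4  39.8  85.9  36.3  84.4  42.7]
n 1 t [1.18 3.91 0.15] a [-0.08  0.14  0.13] | total 4.1 0.2
```

{"api": "arm_command", "payload": {"deltas": [{"tx": 1.1,"ty": 3.5,"tz": 0.1,"ax": 0,"ay": 0.1,"az": 0.1,"claw": 130},{"tx": 0,"ty": 0,"tz": 0,"ax": 0,"ay": 0,"az": 0,"claw": 180},{"tx": 0,"ty": 0,"tz": 0,"ax": 0,"ay": 0,"az": 0,"claw": 200},{"tx": 0,"ty": 0,"tz": 0,"ax": 0,"ay": 0,"az": 0,"claw": 215},{"tx": 0,"ty": 0,"tz": 0,"ax": 0,"ay": 0,"az": 0,"claw": 240},{"tx": 0,"ty": 0,"tz": 0,"ax": 0,"ay": 0,"az": 0,"claw": 240},{"tx": 0,"ty": 0,"tz": 0,"ax": 0,"ay": 0,"az": 0,"claw": 240}], "force": 40}}

```text
t: 13.65
position: [0.5373, 0.0666, 0.0764]
tool_rot: [[0.139, -0.133, 0.981], [-0.692, 0.696, 0.192], [-0.708, -0.706, 0.004]]
contact_force: [0.1, 1.4, -2.1]
opening: 0.132
```

Run:
```python
from g import *
o=st();step(RG,seat+.005*u+.0015*f-.0005*n,1);im=snapshot('wrist');cv2.imwrite('pics/w11.png',im)
T=o['tool_rot'];print('plate centre in tool',np.array(T).T@(seat+.0013*f-o['position'])*1000)
```

```text
t 13.65 p [0.5373 0.0666 0.0764] F [ 0.0528  1.3753 -2.1378] open 0.13249928785307005 j [-22.3  39.9  86.   36.6  84.3  42.6]
n 1 t [ 1.08  2.8  -0.9 ] a [-0.27  0.09 -0.09] | total 3.1 0.3
plate centre in tool [ 0.5878  7.7958 -1.1253]
```

Gripped at 11.7 mm. Lifting along the slope.

{"api": "arm_command", "payload": {"deltas": [{"tx": 0,"ty": -8,"tz": 0,"ax": 0,"ay": 0,"az": 0,"claw": 240},{"tx": 0,"ty": -20,"tz": 0,"ax": 0,"ay": 0,"az": 0,"claw": 240},{"tx": 0,"ty": -35,"tz": 0,"ax": 0,"ay": 0,"az": 0,"claw": 240},{"tx": 0,"ty": -40,"tz": 0,"ax": 0,"ay": 0,"az": 0,"claw": 240}]}}

```text
t: 14.1
position: [0.5491, -0.0058, 0.1482]
tool_rot: [[0.134, -0.143, 0.981], [-0.692, 0.695, 0.196], [-0.71, -0.704, -0.005]]
contact_force: [0.6, -0.4, -3.4]
opening: 0.129
```

Run:
```python
from g import *
o=st();print(o['tool_rot']);step(down(-95),[.57,-.40,.20],12)
im=snapshot('wrist');cv2.imwrite('pics/w12.png',im)
P=pose('wrist',o)
r=big(col(im,'red'));c=max(cv2.findContours(r.astype(np.uint8),0,2)[0],key=len)[:,0]
print('obs',[c[(c@np.array(d)).argmax()].tolist() for d in((-1,-1),(1,-1),(1,1),(-1,1))])
T=np.array(o['tool_rot']);p=np.array(o['position'])
X=[p+T@np.array([.0+sx*.006,-.0222,-.0011+sz*.07]) for sx,sz in((-1,1),(1,1),(1,-1),(-1,-1))]
print('pred',proj(P,X).round(1).tolist())
```

```text
t 14.1 p [ 0.5491 -0.0058  0.1482] F [ 0.6303 -0.4259 -3.3739] open 0.1292951089543905 j [-28.2  36.7  77.1  33.4  97.5  45.6]
[[ 0.1344 -0.1426  0.9806]
 [-0.6916  0.6952  0.1959]
 [-0.7097 -0.7045 -0.0051]]
n 12 t [ 28.99 -18.06  -0.63] a [ 0.56  1.28 -3.74] | total 398.1 47.9
obs [[238, 134], [264, 133], [261, 305], [241, 305]]
pred [[234.4, 136.0], [263.2, 136.0], [259.7, 378.6], [239.2, 378.6]]
```

{"api": "arm_command", "payload": {"deltas": [{"tx": 29,"ty": -18,"tz": -0.6,"ax": 0.6,"ay": 1.3,"az": -3.7,"claw": 240},{"tx": 29,"ty": -18,"tz": -0.6,"ax": 0.6,"ay": 1.3,"az": -3.7,"claw": 240},{"tx": 29,"ty": -18,"tz": -0.6,"ax": 0.6,"ay": 1.3,"az": -3.7,"claw": 240},{"tx": 29,"ty": -18,"tz": -0.6,"ax": 0.6,"ay": 1.3,"az": -3.7,"claw": 240},{"tx": 29,"ty": -18,"tz": -0.6,"ax": 0.6,"ay": 1.3,"az": -3.7,"claw": 240},{"tx": 29,"ty": -18,"tz": -0.6,"ax": 0.6,"ay": 1.3,"az": -3.7,"claw": 240},{"tx": 29,"ty": -18,"tz": -0.6,"ax": 0.6,"ay": 1.3,"az": -3.7,"claw": 240},{"tx": 29,"ty": -18,"tz": -0.6,"ax": 0.6,"ay": 1.3,"az": -3.7,"claw": 240},{"tx": 29,"ty": -18,"tz": -0.6,"ax": 0.6,"ay": 1.3,"az": -3.7,"claw": 240},{"tx": 29,"ty": -18,"tz": -0.6,"ax": 0.6,"ay": 1.3,"az": -3.7,"claw": 240},{"tx": 29,"ty": -18,"tz": -0.6,"ax": 0.6,"ay": 1.3,"az": -3.7,"claw": 240},{"tx": 29,"ty": -18,"tz": -0.6,"ax": 0.6,"ay": 1.3,"az": -3.7,"claw": 240},{"tx": 0,"ty": 0,"tz": 0,"ax": 0,"ay": 0,"az": 0,"claw": 240}]}}

```text
t: 15.45
position: [0.5619, -0.4294, 0.2124]
tool_rot: [[-0.122, 0.009, 0.993], [-0.992, -0.038, -0.121], [0.036, -0.999, 0.014]]
contact_force: [-0.4, -0.1, -3.0]
opening: 0.136
```

Run:
```python
from g import *
import pickle
o=st();step(down(-95),[.57,-.40,.18],1)
im=snapshot('wrist');o=get_obs();pickle.dump(o,open('o13.pkl','wb'));cv2.imwrite('pics/w13.png',im)
```

```text
t 15.45 p [ 0.5619 -0.4294  0.2124] F [-0.3631 -0.1073 -3.0317] open 0.1364427571855379 j [-46.6  38.6  49.   -1.1  90.5  50.4]
n 1 t [-31.31  31.37   4.04] a [-0.75 -1.98  2.09] | total 44.5 3.0
```

View pics/w13.png

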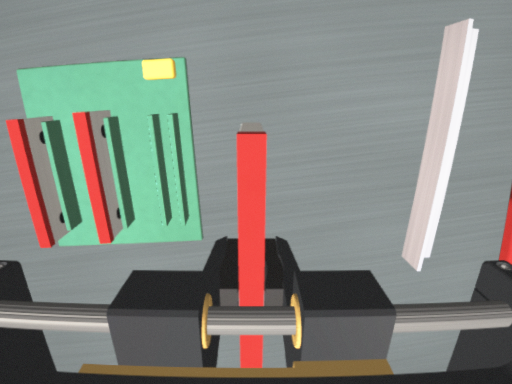

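Wrist view: slot walls run (150,115)→(165,226) and (169,113)→(185,224), tag at (158,69). Plate held vertical with its red edge at (251,130+). Next I'll measure the walls numerically.

Run:
```python
from g import *
import pickle
o=pickle.load(open('o13.pkl','rb'));P=pose('wrist',o);im=cv2.imread('pics/w13.png')
for r in(130,170,210): print(r,140,im[r,140:206,1])
print('tag',rect(P,big(col(im,'yellow')),.022)[0])
rk=np.array([.5809,-.270]);a=np.radians(-5)
X=lambda x,y,z,a=a:[rk[0]+x*np.cos(a)-y*np.sin(a),rk[1]+x*np.sin(a)+y*np.cos(a),z]
for x in(65,0,-65):
  print(x,[ (nm,proj(P,[X(x/1000,y/1000,z)])[0].round(1).tolist()) for nm,y,z in(('Lout',-56,.036),('Lin',-62,.036),('Linf',-62,.008),('Rin',-78,.036),('Rinf',-78,.008),('Rout',-84,.036),('edge',-98,.008))])
# base right edge
w=plane(P,[(186.5,59),(201,240),(20,71)],.008);d=w[0]-w[1];print('edge ang',np.degrees(np.arctan2(d[1],d[0])),w*1000, np.linalg.norm(d),np.linalg.norm(w[0]-w[2]))
```

```text
130 140 [208 207 208 208 207 208 206 210 212 218 218 215 215 184 123  94  90  88
  93  94 134 186 205 209 208 207 207 207 209 223 218 216 215 206 129  94
  90  89  96 140 200 207 207 208 210 208 209 207 207 202 181 132 117 149
 152 154 153 154 153 153 153 153 154 154 151 152]
170 140 [212 213 213 212 209 210 212 208 209 209 211 210 212 212 211 215 216 214
 205 132  92  88  90  88  91 113 201 209 210 209 210 211 209 210 217 216
 215 212 181 103  87  90  91 125 185 204 206 209 208 209 207 207 207 205
 181 132 123 147 153 150 150 150 149 148 149 148]
210 140 [211 208 209 208 208 210 214 213 212 214 214 212 215 212 212 210 210 212
 211 211 211 214 212 209 171  99  87  90  89  89 109 175 208 211 211 212
 214 210 213 215 214 211 199 152  93  87  89 103 155 206 212 209 209 209
 208 207 209 206 179 131 124 143 143 146 146 146]
tag ((680.3947143554688, -364.5096740722656), (0.898160457611084, 7.2258782386779785), 70.6949691772461)
65 [('Lout', [146.5, 116.2]), ('Lin', [152.1, 115.9]), ('Linf', [159.1, 114.5]), ('Rin', [167.1, 115.2]), ('Rinf', [173.0, 113.9]), ('Rout', [172.8, 114.9]), ('edge', [190.3, 113.1])]
0 [('Lout', [154.4, 175.5]), ('Lin', [159.7, 175.2]), ('Linf', [165.8, 169.5]), ('Rin', [173.9, 174.6]), ('Rinf', [178.9, 168.9]), ('Rout', [179.2, 174.4]), ('edge', [195.3, 168.2])]
-65 [('Lout', [161.9, 228.2]), ('Lin', [166.9, 228.0]), ('Linf', [172.0, 218.9]), ('Rin', [180.2, 227.5]), ('Rinf', [184.5, 218.3]), ('Rout', [185.2, 227.3]), ('edge', [200.0, 217.7])]
edge ang -5.651899561784481 [[ 694.8742 -379.2829]
 [ 476.0794 -357.6298]
 [ 710.6461 -188.9769]] 0.21986364246951684 0.19095842483986167
```

Run:
```python
from g import *
o=get_obs();P=pose('wrist',o);T=np.array(o['tool_rot']);p=np.array(o['position'])
print(proj(P,[p+T@np.array([0,-.0222,z]) for z in(.07,0,-.03)]),camera_params('wrist')['tool_from_camera'],T.T@T,np.linalg.det(T))
im=cv2.imread('pics/w13.png')
for r in(140,180,220): x=np.where(col(im,'red')[r,200:300])[0]+200;print(r,x.min(),x.max())
```

```text
[[250.8584 133.4597]
 [250.9321 277.3749]
 [250.9573 324.9408]] [[ 1.     -0.0008  0.0013 -0.0001]
 [-0.0015 -0.3236  0.9462 -0.145 ]
 [-0.0004 -0.9462 -0.3236  0.0852]
 [ 0.      0.      0.      1.    ]] [[ 1. -0. -0.]
 [-0.  1. -0.]
 [-0. -0.  1.]] 1.0
140 238 264
180 239 264
220 240 262
```

Run:
```python
import h
from h import *
import pickle
C=[camera_params('wrist')['tool_from_camera'] for _ in range(40)];C=np.array(C);print(C.std(0)[:3])
M=C.mean(0)
o=pickle.load(open('o13.pkl','rb'))
T=np.eye(4);T[:3,:3]=o['tool_rot'];T[:3,3]=o['position'];Q=T@M;R=Q[:3,:3].T;t=-R@Q[:3,3]
p0=pose('wrist',o);P=(p0[0],p0[1],R,t)
L=plane(P,[(153.3,130),(158.9,170),(164.4,210)],.036)*1000;Rr=plane(P,[(173.7,130),(178.4,170),(183.2,210)],.036)*1000
print(L,Rr)
for w in(L,Rr): d=w[0]-w[2];print(np.degrees(np.arctan2(d[1],d[0])))
m=(L.mean(0)+Rr.mean(0))/2;print('mid(y=-73)',m,'sep',np.linalg.norm(L.mean(0)-Rr.mean(0)))
# along x: wall ends: rows of stripes
im=cv2.imread('pics/w13.png')
print('col far',[(c,im[106:122,c,1].tolist()) for c in(154,155,171)]);print('near',[(c,im[216:234,c,1].tolist()) for c in(167,169,185)])
print('plate', proj(P,[np.array(o['position'])+np.array(o['tool_rot'])@np.array([0,-.0222,.07])]))
ym=cv2.inRange(im,(0,150,180),(120,255,255));print('tag',rect(P,big(ym>0),.022)[0])
```

```text
[[0. 0. 0. 0.]
 [0. 0. 0. 0.]
 [0. 0. 0. 0.]]
[[ 625.5893 -335.4983]
 [ 581.5382 -332.1481]
 [ 533.7488 -328.1297]] [[ 622.6755 -357.2611]
 [ 578.6616 -353.7844]
 [ 530.8558 -349.919 ]]
-4.587143934338732
-4.571754526259097
mid(y=-73) [ 578.8449 -342.7901] sep 21.921433764147928
col far [(154, [207, 207, 210, 209, 209, 207, 207, 199, 117, 88, 91, 89, 91, 89, 91, 88]), (155, [209, 208, 209, 209, 210, 209, 208, 199, 111, 90, 91, 87, 93, 87, 89, 92]), (171, [207, 207, 205, 207, 208, 207, 200, 168, 174, 214, 216, 216, 214, 212, 214, 216])]
near [(167, [88, 89, 88, 87, 92, 93, 98, 103, 119, 158, 201, 210, 209, 211, 210, 209, 208, 210]), (169, [89, 89, 90, 94, 101, 129, 178, 202, 207, 207, 209, 208, 207, 205, 209, 210, 209, 209]), (185, [89, 93, 95, 98, 100, 110, 123, 140, 161, 186, 204, 206, 207, 206, 206, 208, 207, 209])]
plate [[250.8584 133.4597]]
tag ((356.1606750488281, -472.6965026855469), (49.738197326660156, 9.472419738769531), 7.824921131134033)
```

Run:
```python
from h import *
o=st();step(down(-95),[.5765,-.3398,.15],3)
```

```text
t 15.5 p [ 0.5619 -0.4276  0.2107] F [ 0.0752  0.7094 -3.4364] open 0.1344067897848697 j [-46.5  38.6  49.1  -1.   90.6  50.4]
n 3 t [-30.04  19.62   1.48] a [-0.21 -0.63  0.62] | total 107.7 2.7
```

{"api": "arm_command", "payload": {"deltas": [{"tx": -30,"ty": 19.6,"tz": 1.5,"ax": -0.2,"ay": -0.6,"az": 0.6,"claw": 240},{"tx": -30,"ty": 19.6,"tz": 1.5,"ax": -0.2,"ay": -0.6,"az": 0.6,"claw": 240},{"tx": -30,"ty": 19.6,"tz": 1.5,"ax": -0.2,"ay": -0.6,"az": 0.6,"claw": 240},{"tx": 0,"ty": 0,"tz": 0,"ax": 0,"ay": 0,"az": 0,"claw": 240}]}}

```text
t: 15.9
position: [0.5747, -0.334, 0.1437]
tool_rot: [[-0.089, -0.006, 0.996], [-0.996, 0.01, -0.088], [-0.01, -1.0, -0.007]]
contact_force: [-0.6, 0.6, -3.2]
opening: 0.134
```

Run:
```python
from h import *
o=st();step(down(-95),[.5765,-.3398,.10],2)
```

```text
t 15.9 p [ 0.5747 -0.334   0.1437] F [-0.5679  0.5501 -3.2213] open 0.13425130999518692 j [-40.4  37.7  62.    0.2  80.9  54.6]
n 2 t [ 2.98 21.84  1.26] a [ 0.21 -0.04 -0.28] | total 44.2 0.7
```

{"api": "arm_command", "payload": {"deltas": [{"tx": 3,"ty": 21.8,"tz": 1.2,"ax": 0.2,"ay": 0,"az": -0.3,"claw": 240},{"tx": 3,"ty": 21.8,"tz": 1.2,"ax": 0.2,"ay": 0,"az": -0.3,"claw": 240},{"tx": 0,"ty": 0,"tz": 0,"ax": 0,"ay": 0,"az": 0,"claw": 240}]}}

```text
t: 16.2
position: [0.576, -0.3373, 0.0976]
tool_rot: [[-0.086, -0.003, 0.996], [-0.996, 0.003, -0.086], [-0.003, -1.0, -0.003]]
contact_force: [0.0, -0.1, -3.3]
opening: 0.132
```

Run:
```python
from h import *
o=st();step(down(-95),[.5765,-.3398,.085],1)
im=snapshot('wrist');t=snapshot('top')
cv2.imwrite('pics/w14.png',im);cv2.imwrite('pics/t14.png',t)
P=pose('top')
# predicted slot from scene? build a composite
a=cv2.resize(im[60:330,130:390],(540,560),interpolation=cv2.INTER_CUBIC)
cv2.imwrite('pics/c14.png',a)
```

```text
t 16.2 p [ 0.576  -0.3373  0.0976] F [ 0.0177 -0.0852 -3.3098] open 0.13237889761039814 j [-40.5  40.3  65.1   0.   74.9  54.4]
n 1 t [ 2.47 12.59  0.75] a [ 0.2   0.08 -0.18] | total 12.9 0.3
```

View pics/c14.png

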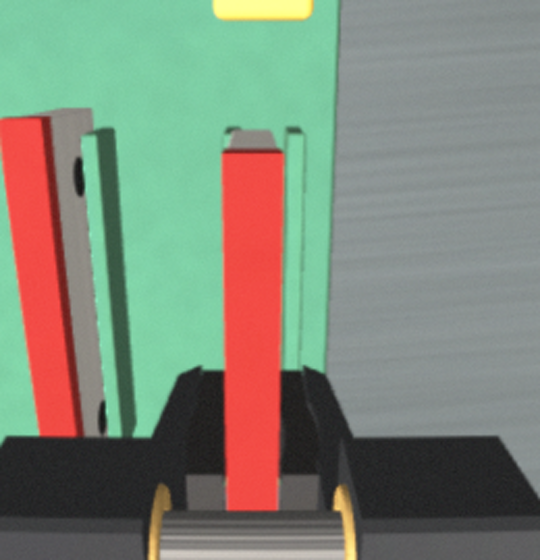

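The crop shows the slot's wall tops at x=224–241 and 286–303, and the plate's mid-line at x≈254. The plate therefore has to go about 3.5 mm along tool +x. I'll check the lengthwise centre numerically.

```bash
cat > x.py <<'E'
from h import *
o=get_obs();P=pose('wrist',o)
im=cv2.imread('pics/w14.png')
w=plane(P,[(242.2,123.2),(272,122.7)],.036)*1000;T=np.array(o['tool_rot']);p=np.array(o['position'])*1000
for q in w: print('wall end in tool (x,z)',(T.T@(np.r_[q,36]-p))[[0,2]])
print('tag',[ (T.T@(np.r_[q,22]-p))[[0,2]] for q in plane(P,[(233,69),(280,69)],.022)*1000],'plate end row pred',proj(P,[p/1000+T@np.array([0,-.0222,.07])]))
E
for i in 1 2 3 4;do python3 x.py;done; python3 -c "
import cv2;im=cv2.imread('pics/w14.png');print(im[118:128,244,1],im[118:128,273,1]);print(im[126:140,250,2],im[126:140,250,1]);print(im[62:75,255,2],im[62:75,255,0])"
```

```text
wall end in tool (x,z) [-5.938  66.3689]
wall end in tool (x,z) [14.9633 66.7176]
tag [array([-12.5516, 103.185 ]), array([ 20.9336, 103.2115])] plate end row pred [[250.7386 133.4781]]
wall end in tool (x,z) [-5.938  66.3689]
wall end in tool (x,z) [14.9633 66.7176]
tag [array([-12.5516, 103.185 ]), array([ 20.9336, 103.2115])] plate end row pred [[250.7386 133.4781]]
wall end in tool (x,z) [-5.938  66.3689]
wall end in tool (x,z) [14.9633 66.7176]
tag [array([-12.5516, 103.185 ]), array([ 20.9336, 103.2115])] plate end row pred [[250.7386 133.4781]]
wall end in tool (x,z) [-5.938  66.3689]
wall end in tool (x,z) [14.9633 66.7176]
tag [array([-12.5516, 103.185 ]), array([ 20.9336, 103.2115])] plate end row pred [[250.7386 133.4781]]
[205 201 183 135 118 131 136 134 136 135] [202 202 183 137  96  96 145 193 211 213]
[139 138 138 140 140 131 118 134 227 241 242 241 242 241] [137 136 135 136 132 101  56  41  66  76  77  75  78  74]
[255 255 255 255 255 255 252 212 142 127 124 127 127] [152 151 149 143 137 125 102 113 147 163 166 167 167]
```

{"api": "arm_command", "payload": {"deltas": [{"tx": 3.5,"ty": 0,"tz": 1.8,"ax": 0.2,"ay": 0,"az": -0.2,"claw": 240},{"tx": 0,"ty": 7,"tz": 0,"ax": 0,"ay": 0,"az": 0,"claw": 240},{"tx": 0,"ty": 6,"tz": 0,"ax": 0,"ay": 0,"az": 0,"claw": 240},{"tx": 0,"ty": 0,"tz": 0,"ax": 0,"ay": 0,"az": 0,"claw": 240}]}}

```text
t: 16.7
position: [0.5796, -0.3433, 0.0904]
tool_rot: [[-0.086, 0.008, 0.996], [-0.996, -0.007, -0.086], [0.006, -1.0, 0.009]]
contact_force: [-0.0, -0.2, -4.1]
opening: 0.133
```

```bash
cat > y.py <<'E'
from h import *
o=st();step(down(-95),[.578,-.3405,.0458],1)
im=snapshot('wrist');cv2.imwrite('pics/w15.png',im)
for r in(124,126,130,135): print(r,im[r,236:284,1].tolist())
E
python3 y.py
```

```text
t 16.7 p [ 0.5796 -0.3433  0.0904] F [-0.009  -0.1895 -4.0616] open 0.13288149355573628 j [-40.7  40.9  65.1   0.   73.4  54.3]
n 1 t [-2.9  44.53 -2.21] a [-0.51  0.04  0.36] | total 44.7 0.6
124 [205, 203, 200, 204, 215, 207, 163, 138, 136, 136, 134, 137, 134, 134, 136, 137, 135, 135, 137, 135, 134, 135, 137, 135, 146, 174, 200, 200, 202, 203, 205, 205, 203, 203, 203, 204, 202, 201, 203, 203, 202, 201, 201, 199, 201, 201, 186, 154]
126 [202, 201, 202, 203, 198, 178, 143, 134, 135, 135, 135, 135, 137, 136, 136, 134, 134, 136, 136, 136, 136, 137, 137, 134, 136, 154, 187, 204, 204, 205, 204, 204, 202, 204, 202, 201, 201, 201, 202, 203, 201, 201, 203, 203, 203, 201, 187, 150]
130 [89, 126, 171, 179, 157, 137, 133, 133, 133, 133, 133, 134, 132, 134, 132, 135, 134, 133, 136, 133, 133, 133, 133, 135, 131, 134, 122, 104, 88, 93, 128, 176, 200, 202, 202, 202, 206, 204, 202, 205, 204, 205, 205, 205, 205, 205, 182, 147]
135 [116, 77, 73, 76, 77, 72, 74, 75, 77, 72, 74, 72, 73, 75, 75, 75, 73, 76, 74, 72, 72, 73, 72, 74, 75, 73, 73, 75, 75, 85, 145, 169, 169, 186, 202, 201, 203, 205, 206, 203, 207, 207, 207, 204, 206, 203, 179, 143]
```

{"api": "arm_command", "payload": {"deltas": [{"tx": -2,"ty": 0,"tz": -1.5,"ax": -0.5,"ay": 0,"az": 0.4,"claw": 240},{"tx": 0,"ty": 0,"tz": 0,"ax": 0,"ay": 0,"az": 0,"claw": 240},{"tx": 0,"ty": 0,"tz": 0,"ax": 0,"ay": 0,"az": 0,"claw": 240}]}}

```text
t: 17.05
position: [0.5784, -0.3411, 0.0912]
tool_rot: [[-0.086, 0.0, 0.996], [-0.996, 0.001, -0.086], [-0.001, -1.0, 0.0]]
contact_force: [-0.0, -0.5, -3.2]
opening: 0.131
```

```bash
python3 y.py
```

```text
t 17.05 p [ 0.5784 -0.3411  0.0912] F [-0.0153 -0.5303 -3.1858] open 0.13079354351298095 j [-40.6  40.9  64.9   0.   74.2  54.3]
n 1 t [-0.5  45.43 -0.48] a [-0.02  0.05 -0.04] | total 45.4 0.1
124 [199, 201, 202, 201, 201, 189, 161, 140, 138, 137, 135, 135, 136, 135, 136, 136, 136, 138, 135, 137, 135, 136, 136, 137, 144, 176, 197, 204, 202, 199, 202, 200, 201, 202, 205, 206, 203, 203, 201, 201, 203, 201, 204, 203, 202, 203, 203, 203]
126 [115, 115, 114, 121, 148, 152, 140, 136, 136, 135, 133, 136, 136, 136, 136, 136, 136, 136, 133, 135, 136, 137, 136, 134, 137, 149, 150, 133, 116, 115, 113, 115, 116, 150, 185, 201, 204, 203, 204, 205, 205, 204, 205, 205, 204, 207, 208, 205]
130 [173, 169, 158, 150, 148, 137, 133, 132, 135, 132, 131, 133, 133, 132, 129, 134, 131, 135, 135, 134, 132, 131, 132, 132, 134, 134, 136, 150, 167, 176, 176, 174, 175, 178, 181, 167, 182, 200, 206, 205, 205, 206, 209, 207, 208, 206, 207, 209]
135 [171, 101, 77, 74, 74, 73, 74, 74, 74, 71, 74, 73, 73, 74, 72, 75, 75, 74, 75, 75, 77, 76, 74, 73, 75, 75, 75, 73, 76, 82, 146, 195, 213, 214, 213, 186, 185, 202, 203, 205, 205, 206, 206, 206, 206, 208, 207, 206]
```

Row 126 shows the slot between the wall ends at 239.5–263 px and the plate at 242–261 px, so it is centred within 0.3 mm. Descending.

{"api": "arm_command", "payload": {"deltas": [{"tx": 0,"ty": 5,"tz": 0,"ax": 0,"ay": 0,"az": 0,"claw": 240},{"tx": 0,"ty": 5,"tz": 0,"ax": 0,"ay": 0,"az": 0,"claw": 240},{"tx": 0,"ty": 5,"tz": 0,"ax": 0,"ay": 0,"az": 0,"claw": 240},{"tx": 0,"ty": 2,"tz": 0,"ax": 0,"ay": 0,"az": 0,"claw": 240},{"tx": 0,"ty": 0,"tz": 0,"ax": 0,"ay": 0,"az": 0,"claw": 240}]}}

```text
t: 17.6
position: [0.5783, -0.3409, 0.0723]
tool_rot: [[-0.086, -0.0, 0.996], [-0.996, 0.001, -0.086], [-0.001, -1.0, -0.0]]
contact_force: [-0.0, -0.6, -2.7]
opening: 0.133
```

```bash
sed -i 's/\[.578,-.3405/[.5784,-.3411/' y.py;python3 y.py|head -2
```

```text
t 17.6 p [ 0.5783 -0.3409  0.0723] F [-0.0369 -0.6022 -2.6907] open 0.13306925179505508 j [-40.6  42.   66.1   0.   72.   54.3]
n 1 t [ 0.22 26.48  0.16] a [ 0.01  0.05 -0.07] | total 26.5 0.1
```

Stays on line. It's entering the slot now.

{"api": "arm_command", "payload": {"deltas": [{"tx": 0,"ty": 4,"tz": 0,"ax": 0,"ay": 0,"az": 0,"claw": 240},{"tx": 0,"ty": 4,"tz": 0,"ax": 0,"ay": 0,"az": 0,"claw": 240},{"tx": 0,"ty": 4,"tz": 0,"ax": 0,"ay": 0,"az": 0,"claw": 240},{"tx": 0,"ty": 4,"tz": 0,"ax": 0,"ay": 0,"az": 0,"claw": 240},{"tx": 0,"ty": 3,"tz": 0,"ax": 0,"ay": 0,"az": 0,"claw": 240},{"tx": 0,"ty": 0,"tz": 0,"ax": 0,"ay": 0,"az": 0,"claw": 240}]}}

```text
t: 18.25
position: [0.5784, -0.341, 0.0519]
tool_rot: [[-0.086, 0.0, 0.996], [-0.996, 0.001, -0.086], [-0.001, -1.0, 0.0]]
contact_force: [0.1, -0.1, -3.6]
opening: 0.134
```

```bash
python3 y.py|head -2
```

```text
t 18.25 p [ 0.5784 -0.341   0.0519] F [ 0.0732 -0.1437 -3.5747] open 0.13381216330719642 j [-40.6  43.3  67.1   0.   69.6  54.3]
n 1 t [0.1  6.05 0.05] a [-0.01  0.04 -0.05] | total 6.1 0.1
```

{"api": "arm_command", "payload": {"deltas": [{"tx": 0,"ty": 2,"tz": 0,"ax": 0,"ay": 0,"az": 0,"claw": 240},{"tx": 0,"ty": 1.5,"tz": 0,"ax": 0,"ay": 0,"az": 0,"claw": 240},{"tx": 0,"ty": 1,"tz": 0,"ax": 0,"ay": 0,"az": 0,"claw": 240},{"tx": 0,"ty": 0.5,"tz": 0,"ax": 0,"ay": 0,"az": 0,"claw": 240}]}}

```text
t: 18.7
position: [0.5787, -0.3412, 0.0472]
tool_rot: [[-0.086, 0.001, 0.996], [-0.996, 0.0, -0.086], [-0.0, -1.0, 0.001]]
contact_force: [0.3, -0.1, -3.4]
opening: 0.131
```

{"api": "arm_command", "payload": {"deltas": [{"tx": 0,"ty": 1,"tz": 0,"ax": 0,"ay": 0,"az": 0,"claw": 240},{"tx": 0,"ty": 1,"tz": 0,"ax": 0,"ay": 0,"az": 0,"claw": 240}]}}

```text
t: 18.9
position: [0.5788, -0.3413, 0.0464]
tool_rot: [[-0.086, 0.002, 0.996], [-0.996, -0.001, -0.086], [0.001, -1.0, 0.002]]
contact_force: [-4.9, 2.9, 9.2]
opening: 0.135
```

The floor was met at z=46.4 mm (expected 45.8). Releasing.

{"api": "arm_command", "payload": {"deltas": [{"tx": 0,"ty": 0,"tz": 0,"ax": 0,"ay": 0,"az": 0,"claw": 215},{"tx": 0,"ty": 0,"tz": 0,"ax": 0,"ay": 0,"az": 0,"claw": 205},{"tx": 0,"ty": 0,"tz": 0,"ax": 0,"ay": 0,"az": 0,"claw": 190},{"tx": 0,"ty": 0,"tz": 0,"ax": 0,"ay": 0,"az": 0,"claw": 170},{"tx": 0,"ty": 0,"tz": 0,"ax": 0,"ay": 0,"az": 0,"claw": 170}]}}

```text
t: 19.4
position: [0.5796, -0.342, 0.0478]
tool_rot: [[-0.086, 0.005, 0.996], [-0.996, -0.003, -0.086], [0.003, -1.0, 0.005]]
contact_force: [-1.1, 0.4, -0.2]
opening: 0.332
```

```bash
python3 y.py
```

```text
t 19.4 p [ 0.5796 -0.342   0.0478] F [-1.1178  0.3747 -0.2282] open 0.3320554538524393 j [-40.6  43.6  67.3   0.   68.8  54.3]
n 1 t [-0.84  2.02 -1.33] a [-0.29  0.05  0.16] | total 2.6 0.3
124 [206, 205, 205, 204, 204, 183, 161, 162, 166, 163, 162, 163, 163, 164, 162, 163, 162, 160, 163, 159, 161, 162, 166, 185, 202, 202, 203, 202, 203, 202, 201, 202, 200, 200, 200, 204, 204, 204, 202, 205, 204, 205, 205, 207, 206, 205, 205, 203]
126 [205, 206, 204, 210, 191, 148, 135, 136, 131, 136, 135, 134, 135, 136, 136, 136, 137, 136, 137, 136, 136, 135, 138, 154, 184, 199, 203, 203, 203, 204, 204, 203, 202, 202, 201, 202, 203, 203, 205, 203, 205, 205, 206, 205, 207, 203, 203, 204]
130 [206, 207, 200, 173, 142, 138, 138, 135, 137, 136, 135, 135, 139, 136, 133, 137, 134, 136, 135, 134, 137, 136, 136, 136, 141, 177, 199, 204, 205, 204, 205, 203, 203, 203, 203, 206, 206, 205, 205, 206, 205, 204, 203, 204, 203, 202, 204, 203]
135 [53, 45, 45, 47, 46, 45, 43, 45, 47, 47, 45, 47, 47, 44, 50, 45, 50, 44, 47, 47, 46, 46, 47, 46, 46, 46, 46, 57, 91, 113, 118, 120, 120, 120, 123, 140, 178, 200, 206, 205, 205, 204, 205, 205, 204, 203, 205, 205]
```

{"api": "arm_command", "payload": {"deltas": [{"tx": 0,"ty": -5,"tz": 0,"ax": 0,"ay": 0,"az": 0,"claw": 170},{"tx": 0,"ty": -15,"tz": 0,"ax": 0,"ay": 0,"az": 0,"claw": 170},{"tx": 0,"ty": -30,"tz": 0,"ax": 0,"ay": 0,"az": 0,"claw": 170},{"tx": 0,"ty": -40,"tz": 0,"ax": 0,"ay": 0,"az": 0,"claw": 170},{"tx": 30,"ty": -40,"tz": -20,"ax": 0,"ay": 0,"az": 0,"claw": 170},{"tx": 30,"ty": -10,"tz": -20,"ax": 0,"ay": 0,"az": 0,"claw": 170},{"tx": 0,"ty": 0,"tz": 0,"ax": 0,"ay": 0,"az": 0,"claw": 170}]}}

```text
t: 20.15
position: [0.5346, -0.3968, 0.1914]
tool_rot: [[-0.084, 0.003, 0.996], [-0.996, -0.003, -0.084], [0.003, -1.0, 0.004]]
contact_force: [0.1, -0.1, 0.2]
opening: 0.335
```

Run:
```python
from h import *
o=st();im=snapshot('wrist');s=snapshot('scene');P=pose('wrist',o)
cv2.imwrite('pics/w16.png',im);cv2.imwrite('pics/s16.png',s)
a=cv2.resize(im,(533,400),interpolation=cv2.INTER_CUBIC);b=cv2.resize(s[250:384,130:290],(267,224),interpolation=cv2.INTER_CUBIC)
b=cv2.copyMakeBorder(b,0,176,0,0,0);cv2.imwrite('pics/c16.png',np.hstack([a,b]))
m=(col(im,'red')).astype(np.uint8);n,l,st_,c=cv2.connectedComponentsWithStats(m)
for i in range(1,n):
    if st_[i,4]>300: print(rect(P,l==i,.068)[0])
```

```text
t 20.15 p [ 0.5346 -0.3968  0.1914] F [ 0.1468 -0.1428  0.1875] open 0.3354367536548452 j [-46.8  35.4  58.5   0.   85.9  48.1]
((578.7374877929688, -342.6865539550781), (11.799983024597168, 136.1223602294922), 85.00902557373047)
((585.2434692382812, -274.4774169921875), (13.31251049041748, 135.64288330078125), 85.30834197998047)
((588.6427001953125, -204.7830047607422), (12.66482162475586, 135.63116455078125), 85.24231719970703)
```

View pics/c16.png

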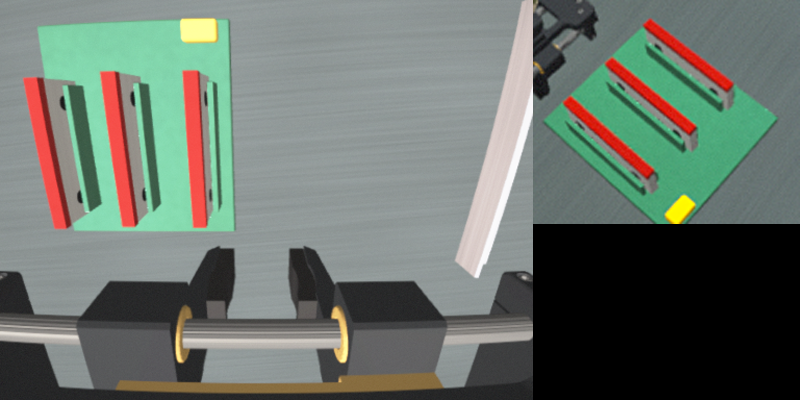

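```bash
python3 -c "
from station import *
print(sign_off())"
```

```text
the job is handed in; nothing more can be done
None
```

The plate stands in the yellow-tagged slot, red edge up, and I handed the job in at about 20 s. I leaned it on the blue rest with its long side level, let go of it there, and took it again by its upper edge to rack it.

**What the last checks showed**
- **Seating:** it met the slot's floor with the tool at 46.4 mm (45.8 mm expected). In the last view it stands as high as the two racked plates.
- **Centring:** its red edge is parallel to theirs within 0.3° and within about 2.5 mm lengthwise of where they put the slot's centre.
- **Neighbours:** both racked plates look undisturbed in the last view, and nothing touched them. I kept clear of the brush and pot but did not look at them again at the end.
- **Release:** the gripper is clear of everything, with the wrist force near zero.

**What failed or disagreed**
- The first move call was refused because its rows lacked some keys, and nothing moved.
- The first grasp closed just above the plate without moving it, so I opened and repeated it lower.
- The cameras disagreed by about 1–3 mm on the slot's position. I went by the close wrist view, which showed the plate centred between the slot's walls.

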